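# Put the machine-levelling kit away

## Robot

A 6-joint arm with a two-finger parallel gripper is mounted at the origin on the work surface. World frame = base frame: x ahead of the robot, y to its left, z up, the work surface at z = 0. Lengths are in mm, angles in rad, forces in N, time in s.
With the tool pointing down it reaches from about 275 to 750 mm from the base axis. Payload 10.2 kg.
Tool frame: the origin (TCP) lies at the very end of the fingers, on their centre line; the grasp point (between the pads) lies 19 mm behind it (ctrl.hold_point_z is the distance from the TCP to the grasp point, in mm); z points along the fingers, y is the direction in which the jaws open and shut (so a half turn about z gives the same grasp; the last joint's range is limited). The gripper opens to 85 mm and grips with 20 to 120 N. Pads are 22 mm wide; open, the fingers measure 114 mm over their backs; the gripper's body (76 mm by 85 mm) begins 54 mm behind the grasp point. The pads swing forward as they close: fully open they stand 13 mm farther back than shut.
Start: joints at [-1.57, 0.313, 1.498, -0, 1.331, -0.223], TCP at [116.503, -511.916, 231.294] pointing down, gripper open.
Joint ranges: [-2.94, 2.94], [-0.97, 2.17], [0.19, 2.56], [-1.23, 4.37], [0.02, 3.11], [-2.88, 2.88]. Speed limits (rad/s): [2.39, 2.39, 3.01, 3.14, 3.14, 3.14].

## Interface

Orientations are given as a unit quaternion [w, x, y, z].
In Python, from rig import readout, cams, workorder, spotter, ctrl gives the robot as it stands.
- The arm moves only by the tool step_arm, never from a script. Its argument "plan" is text: rows parted by semicolons, each of 5 numbers parted by spaces: the shift along the tool's x, y, z in cm, then the turn about the tool's z in degrees, then the opening in per cent of the stroke, from 0 (shut) to 100 (fully open). In form: x y z twist gripper; .... A call has 1 to 10 rows; each row is the pose to reach, as a shift and turn from the pose commanded when the call began, along the tool's axes at that moment; what a row does not reach only later rows make up. A row lasts 1/10 s, in which the tool goes at most 50 mm and 8.59 degrees, less where a joint would pass 70% of its speed; a pose out of reach is approached as far as the arm can. A call with a gripper value outside its range is refused whole. The fingers move at their own pace and stop on an object; "grip_force" is the grip in N (left out, the last holds). Time passes only in rows, so rows that repeat a pose let the fingers close. It gives the time, the measured TCP pose, the force and the opening at its end, in the units of the state.
- readout.sense(): the state, without advancing time (a new reading comes with each control period).
- cams.capture(name): name is "scene" or "side" or "wrist"; returns (picture, depth): 420x560x3 uint8, red, green, blue; 420x560 float32, mm along the optical axis (not along the pixel's ray), 0 where there is no reading.
- cams.camera_info(name): a dict with "vfov" (degrees; the focal length in pixels is half the picture's height over the tangent of half this angle, whatever the lens; pixels are square), "cx", "cy" (the principal point, pixels), "rvec" (rotation vector, rad) and "tvec" (3), from world to camera coordinates, as OpenCV has them. Camera axes: x right, y down, z forward; pixel columns grow to the right and rows downward; lengths in mm; the calibration is good to about 2 mm. A picture is of the moment at which its call begins: read the wrist's pose just before it. camera_info takes no time and is no camera call; for the wrist camera it gives the pose at the moment of the call.
- workorder.finish_job(): hands the job in, once; it reports no verdict.
Trained networks look in the newest picture that a camera, given by its name, has taken for a name from the list of things; names that differ only in an ending like _2 or _b are one class to them, and where a whole thing is asked for, a point or a joint stands for the part that bears it (a point fixed in the world has none). Each returns a list of dicts, best first, with "conf" (0 to 1); they miss things now and then, are a little off and sometimes report something else, mostly with a low value. They report only what shows in the picture. A call takes as long as a camera call. They do not tell look-alikes from the thing itself.
- spotter.regions_of(camera, target): "pixels" (420x560 bool, what is visible of it) and "extent" ([centre column, centre row, width, height] in pixels, round what is visible of it).
The state is a dict: "time_s": time; "joints": joint angles; "dq": joint speeds; "tau": joint torques, N m; "eef_pos": TCP position; "ee_rot": TCP orientation; "force": force on the tool from outside, world axes, zero at the start; "wrist_torque": the same for the moment, N m; "grip_width": opening from 0.0 (shut) to 1.0 (fully open).
Only numpy, scipy, OpenCV 4.12 (cv2) and the standard library are available. Lean on these libraries where they do the work, as an engineer would, in place of code of your own. Each camera call takes 0.05 s, during which the arm holds its last target. There are 200 camera calls.

## Task

The washer and dryer stand level, so put the levelling kit away. Pack every orange wedge into the pulled-out tray, lying as they lie now, crosswise and side by side, neighbours turned alternately thick end to thin end; then, with the rubber handle end of the levelling bar and never its steel blade (it scratches the tray), push the tray in under the shelf until the catch snaps and it is fully home. Finally turn the bar round and slide it blade first into its sheath, as far as it goes, and leave it lying there without disturbing the things on the shelf.

Things in the scene. Friction and masses are not known exactly. Their poses are not given: they have to be found in the camera images.
- shelf: Low slatted white shelf fixed to the worktop: 380 mm wide (its y), 240 deep (its x), slats' underside 52 mm and top 66 mm above the worktop, on 12 mm end panels at y = +/-184 mm, open at front and back. Origin on the worktop under the middle of its front edge; x runs in under the shelf (away from the robot), z up. The space below is too low for a gripper.
- tray (a joint): Tray travel in m: 0 = pulled right out towards the robot; 0.232 = fully home under the shelf, its front then 85 mm behind the shelf's front edge. Slides with about 3 N of friction and stays where it is left. A sprung roller catch resists from about 0.218 on with up to about 5 N more; past about 0.226 it snaps, draws the tray to 0.232 and holds it.
- tray_floor (a point): Middle of the grey tray's inner floor, 8 mm above the worktop; x points to the tray's rear (in under the shelf), y to its left, z up. Inside 118 mm along x by 72 mm along y: room for six wedges lying across it. Side and rear rims about 4 mm thick, 6 mm above the floor; the blue front panel stands 8 mm above the floor. Outside 125 by 84 mm.
- tray_front (a point): Middle of the outer face of the tray's blue front panel (84 mm wide, 13 mm high, from 3 to 16 mm above the worktop), where it is pushed; 62.5 mm before tray_floor, 10 mm above the worktop. Axes as tray_floor.
- sheath_mouth (a point): Mouth of the blade sheath at worktop height, level with the shelf's front edge, 95 mm right of the shelf's middle; x runs into it, parallel to the shelf's x. A dark steel sleeve over the worktop, 40 mm wide and 26 mm high inside, closed 112 mm behind the mouth; flared cheeks before the mouth reach 25 mm out and open to 60 mm.
- bar: Levelling bar, 230 mm long, about 250 g, lying flat. Black rubber handle with orange bands, 28 wide, 24 high, from x = -115 to 0 mm; bare steel blade 30 wide, 5 thick, 9.5 to 14.5 mm above the underside, from x = 0 to +115 mm. Origin on the underside where handle and blade meet, z up; its centre of mass lies 16 mm into the handle.
- bar_butt (a point): End of the bar's rubber handle, 12 mm above its underside. Axes as the bar.
- bar_tip (a point): Tip of the bar's steel blade, 12 mm above its underside. Axes as the bar.
- wedge0: Orange plastic wedge, about 40 g, 68 mm long (x), 18 high (z), tapering in plan: 26 mm thick at x = -34 mm, 10 mm thin at x = +34 mm. Origin under the middle of its 68 by 26 outline. Straight face y = -13 mm; sloping face from y = +13 at the thick to -3 at the thin end; ends square to x, so it can be held by them. Two laid slope to slope, one turned half round, make 68 by 36 mm. May be absent.
- wedge0_thin (a point): Middle of the thin end face of wedge0, 9 mm above its underside.
- wedge1: Another such wedge, the same as wedge0. It may be absent.
- wedge1_thin (a point): Middle of the thin end face of wedge1, 9 mm above its underside.
- wedge2: Another such wedge, the same as wedge0. It may be absent.
- wedge2_thin (a point): Middle of the thin end face of wedge2, 9 mm above its underside.
- wedge3: Another such wedge, the same as wedge0. It may be absent.
- wedge3_thin (a point): Middle of the thin end face of wedge3, 9 mm above its underside.
- wedge4: Another such wedge, the same as wedge0. It may be absent.
- wedge4_thin (a point): Middle of the thin end face of wedge4, 9 mm above its underside.
- wedge5: Another such wedge, the same as wedge0. It may be absent.
- wedge5_thin (a point): Middle of the thin end face of wedge5, 9 mm above its underside.
- detergent: White detergent bottle standing on the shelf, 68 mm across, 165 mm high; origin under its middle. Not to be touched.
- stain_can: Spray can standing on the shelf, 52 mm across, 130 mm high; origin under its middle. Not to be touched.
- carton: Cardboard carton on the shelf, 60 by 100 by 50 mm; origin under its middle. Not to be touched.
There are look-alikes about, which are no part of the job. Leave any turquoise look-alike of the wedge5 alone.

How it is judged (in metres and radians):
On the way, in this order (a step that is already met when the one before it is completed fails the run):
1. all wedges lie flat and crosswise in the pulled-out tray, neighbours opposite ways round (x of wedge0 in the frame of tray_floor between -0.06 and 0.06 m and y of wedge0 in the frame of tray_floor between -0.01 and 0.01 m and z of wedge0 in the frame of tray_floor between -0.004 and 0.004 m and angle between each of wedge0, wedge1, wedge2, wedge3, wedge4, wedge5's own z axis and vertical below 0.15 rad and angle between the x axis of each of wedge0, wedge1, wedge2, wedge3, wedge4, wedge5 and the y axis of tray_floor, either way round below 0.3 rad and x of wedge1 in the frame of tray_floor between -0.06 and 0.06 m and y of wedge1 in the frame of tray_floor between -0.01 and 0.01 m and z of wedge1 in the frame of tray_floor between -0.004 and 0.004 m and x of wedge2 in the frame of tray_floor between -0.06 and 0.06 m and y of wedge2 in the frame of tray_floor between -0.01 and 0.01 m and z of wedge2 in the frame of tray_floor between -0.004 and 0.004 m and x of wedge3 in the frame of tray_floor between -0.06 and 0.06 m and y of wedge3 in the frame of tray_floor between -0.01 and 0.01 m and z of wedge3 in the frame of tray_floor between -0.004 and 0.004 m and x of wedge4 in the frame of tray_floor between -0.06 and 0.06 m and y of wedge4 in the frame of tray_floor between -0.01 and 0.01 m and z of wedge4 in the frame of tray_floor between -0.004 and 0.004 m and x of wedge5 in the frame of tray_floor between -0.06 and 0.06 m and y of wedge5 in the frame of tray_floor between -0.01 and 0.01 m and z of wedge5 in the frame of tray_floor between -0.004 and 0.004 m and (horizontal distance between wedge1 and wedge0 above 0.033 m or x of wedge1_thin in the frame of wedge0 below 0 m) and (horizontal distance between wedge2 and wedge0 above 0.033 m or x of wedge2_thin in the frame of wedge0 below 0 m) and (horizontal distance between wedge2 and wedge1 above 0.033 m or x of wedge2_thin in the frame of wedge1 below 0 m) and (horizontal distance between wedge3 and wedge0 above 0.033 m or x of wedge3_thin in the frame of wedge0 below 0 m) and (horizontal distance between wedge3 and wedge1 above 0.033 m or x of wedge3_thin in the frame of wedge1 below 0 m) and (horizontal distance between wedge3 and wedge2 above 0.033 m or x of wedge3_thin in the frame of wedge2 below 0 m) and (horizontal distance between wedge4 and wedge0 above 0.033 m or x of wedge4_thin in the frame of wedge0 below 0 m) and (horizontal distance between wedge4 and wedge1 above 0.033 m or x of wedge4_thin in the frame of wedge1 below 0 m) and (horizontal distance between wedge4 and wedge2 above 0.033 m or x of wedge4_thin in the frame of wedge2 below 0 m) and (horizontal distance between wedge4 and wedge3 above 0.033 m or x of wedge4_thin in the frame of wedge3 below 0 m) and (horizontal distance between wedge5 and wedge0 above 0.033 m or x of wedge5_thin in the frame of wedge0 below 0 m) and (horizontal distance between wedge5 and wedge1 above 0.033 m or x of wedge5_thin in the frame of wedge1 below 0 m) and (horizontal distance between wedge5 and wedge2 above 0.033 m or x of wedge5_thin in the frame of wedge2 below 0 m) and (horizontal distance between wedge5 and wedge3 above 0.033 m or x of wedge5_thin in the frame of wedge3 below 0 m) and (horizontal distance between wedge5 and wedge4 above 0.033 m or x of wedge5_thin in the frame of wedge4 below 0 m) and value of joint tray below 0.05 m), for 0.3 s.
2. the tray is pushed fully home with the handle end of the bar (value of joint tray above 0.229 m and x of bar_butt in the frame of tray_front above -0.03 m and horizontal distance between bar_butt and tray_front below 0.06 m), for 0.1 s.
At the end, for the whole second after the job is handed in: Every wedge present lies flat and crosswise inside the tray rims (within 10 mm of its middle line, 0.3 rad), neighbours closer than 33 mm opposite ways round; the tray home within 3 mm; the bar lying flat, its blade 95 mm or more inside the sheath, handle out; all at rest (x of wedge0 in the frame of tray_floor between -0.06 and 0.06 m and y of wedge0 in the frame of tray_floor between -0.01 and 0.01 m and z of wedge0 in the frame of tray_floor between -0.004 and 0.004 m and angle between each of wedge0, wedge1, wedge2, wedge3, wedge4, wedge5's own z axis and vertical below 0.15 rad and angle between the x axis of each of wedge0, wedge1, wedge2, wedge3, wedge4, wedge5 and the y axis of tray_floor, either way round below 0.3 rad and x of wedge1 in the frame of tray_floor between -0.06 and 0.06 m and y of wedge1 in the frame of tray_floor between -0.01 and 0.01 m and z of wedge1 in the frame of tray_floor between -0.004 and 0.004 m and x of wedge2 in the frame of tray_floor between -0.06 and 0.06 m and y of wedge2 in the frame of tray_floor between -0.01 and 0.01 m and z of wedge2 in the frame of tray_floor between -0.004 and 0.004 m and x of wedge3 in the frame of tray_floor between -0.06 and 0.06 m and y of wedge3 in the frame of tray_floor between -0.01 and 0.01 m and z of wedge3 in the frame of tray_floor between -0.004 and 0.004 m and x of wedge4 in the frame of tray_floor between -0.06 and 0.06 m and y of wedge4 in the frame of tray_floor between -0.01 and 0.01 m and z of wedge4 in the frame of tray_floor between -0.004 and 0.004 m and x of wedge5 in the frame of tray_floor between -0.06 and 0.06 m and y of wedge5 in the frame of tray_floor between -0.01 and 0.01 m and z of wedge5 in the frame of tray_floor between -0.004 and 0.004 m and (horizontal distance between wedge1 and wedge0 above 0.033 m or x of wedge1_thin in the frame of wedge0 below 0 m) and (horizontal distance between wedge2 and wedge0 above 0.033 m or x of wedge2_thin in the frame of wedge0 below 0 m) and (horizontal distance between wedge2 and wedge1 above 0.033 m or x of wedge2_thin in the frame of wedge1 below 0 m) and (horizontal distance between wedge3 and wedge0 above 0.033 m or x of wedge3_thin in the frame of wedge0 below 0 m) and (horizontal distance between wedge3 and wedge1 above 0.033 m or x of wedge3_thin in the frame of wedge1 below 0 m) and (horizontal distance between wedge3 and wedge2 above 0.033 m or x of wedge3_thin in the frame of wedge2 below 0 m) and (horizontal distance between wedge4 and wedge0 above 0.033 m or x of wedge4_thin in the frame of wedge0 below 0 m) and (horizontal distance between wedge4 and wedge1 above 0.033 m or x of wedge4_thin in the frame of wedge1 below 0 m) and (horizontal distance between wedge4 and wedge2 above 0.033 m or x of wedge4_thin in the frame of wedge2 below 0 m) and (horizontal distance between wedge4 and wedge3 above 0.033 m or x of wedge4_thin in the frame of wedge3 below 0 m) and (horizontal distance between wedge5 and wedge0 above 0.033 m or x of wedge5_thin in the frame of wedge0 below 0 m) and (horizontal distance between wedge5 and wedge1 above 0.033 m or x of wedge5_thin in the frame of wedge1 below 0 m) and (horizontal distance between wedge5 and wedge2 above 0.033 m or x of wedge5_thin in the frame of wedge2 below 0 m) and (horizontal distance between wedge5 and wedge3 above 0.033 m or x of wedge5_thin in the frame of wedge3 below 0 m) and (horizontal distance between wedge5 and wedge4 above 0.033 m or x of wedge5_thin in the frame of wedge4 below 0 m) and value of joint tray above 0.229 m and x of bar_tip in the frame of sheath_mouth above 0.095 m and y of bar_tip in the frame of sheath_mouth between -0.02 and 0.02 m and x of bar_butt in the frame of sheath_mouth below -0.09 m and height (world z) of bar_tip below 0.026 m and angle between bar's own z axis and vertical below 0.12 rad and height (world z) of bar_butt below 0.022 m and linear speed of each of wedge0, wedge1, wedge2, wedge3, wedge4, wedge5, bar below 0.02 m/s); the robot touches nothing.
It fails at once if the steel blade presses on the tray (contact force between bar_c1 and tray above 1 N).
It fails at once if the detergent on the shelf is moved or tipped (distance of detergent from where it was at the start of the episode above 0.02 m or angle between detergent's own z axis and vertical above 0.2 rad).
It fails at once if the stain_can on the shelf is moved or tipped (distance of stain_can from where it was at the start of the episode above 0.02 m or angle between stain_can's own z axis and vertical above 0.2 rad).
It fails at once if the carton on the shelf is moved or tipped (distance of carton from where it was at the start of the episode above 0.02 m or angle between carton's own z axis and vertical above 0.2 rad).
Of wedge0, wedge1, wedge2, wedge3, wedge4, wedge5 only 4 to 6 are there at a start; the rules pass over those that are not, and their reading is None.
At some moment in a run one of bar may be knocked a few centimetres aside while the robot is not near it.
Once in a run the grip may slacken for a moment while it holds something.
It also fails if it takes over 208 s, if anything falls off the work surface, if the arm or the gripper's body presses on something with over 40 N, if the wrist force passes 120 N, or if a joint passes its speed limit or range.

## Working session

There is one attempt and no reset: what is moved stays moved. The work goes in short steps, Python scripts to look and compute and a tool call to move; the robot and the scene stay as the last step left them, time stands still between calls to the robot, and variables do not carry over. Pictures are saved under pics/ and viewed, about 12 in all and at most 16, crops included, and the job is handed in when it is done.

Besides the shell and the picture viewer there is one more tool, called after "Request:" by a JSON object that holds its "op" and its "data". step_arm: Moves the arm, as the interface text tells. Its arguments: {"type":"object","properties":{"plan":{"type":"string"},"grip_force":{"type":"number"}},"required":["plan"]}

```bash
ls; mkdir -p pics; cat > h.py <<'E'
import numpy as np,cv2
from rig import readout,cams,workorder,spotter,ctrl
def cal(n):
    i=cams.camera_info(n);R=cv2.Rodrigues(np.array(i['rvec'],float))[0]
    return 210/np.tan(np.radians(i['vfov'])/2),i['cx'],i['cy'],R,np.array(i['tvec'],float).ravel()
def world(c,depth):
    f,cx,cy,R,t=c;v,u=np.mgrid[0:420,0:560]
    P=np.stack([(u-cx)/f*depth,(v-cy)/f*depth,depth],-1)
    return (P-t)@R
def proj(c,X):
    f,cx,cy,R,t=c;p=np.atleast_2d(X)@R.T+t
    return np.c_[f*p[:,0]/p[:,2]+cx,f*p[:,1]/p[:,2]+cy]
def save(n,im): cv2.imwrite('pics/'+n+'.png',cv2.cvtColor(im,cv2.COLOR_RGB2BGR))
E
python3 - <<'E'
from h import *
s=readout.sense();print({k:np.round(v,3) for k,v in s.items()},ctrl.hold_point_z)
for n in('scene','side','wrist'):
    c=cal(n);im,d=cams.capture(n);print(n,np.round(c[0],1),c[1:3],np.round(-c[3].T@c[4]),np.round(c[3],2).tolist())
    np.savez(n+'0.npz',im=im,d=d);save(n+'0',im)
a=np.load('scene0.npz')['im'];b=np.load('side0.npz')['im']
cv2.imwrite('pics/both.png',cv2.cvtColor(cv2.resize(np.vstack([a,b]),None,fx=.7,fy=.7),cv2.COLOR_RGB2BGR))
E
```

```text
pics
{'time_s': np.float64(0.0), 'joints': array([-1.57 ,  0.313,  1.498,  0.   ,  1.331, -0.223]), 'dq': array([-0.002,  0.001, -0.   , -0.001, -0.001,  0.001]), 'tau': array([-1.0000e-03, -4.1227e+01, -2.5974e+01, -0.0000e+00,  4.0000e-03,
        0.0000e+00]), 'eef_pos': array([ 116.482, -511.638,  230.718]), 'ee_rot': array([-0.001,  0.994,  0.112,  0.   ]), 'force': array([ 0.227, -0.014, -0.514]), 'wrist_torque': array([0.05 , 0.035, 0.014]), 'grip_width': np.float64(1.0)} 18.700000000000003
scene 412.3 (278.56849499353586, 215.703483517731) [971. 676. 825.] [[-0.87, 0.49, 0.01], [0.35, 0.64, -0.68], [-0.34, -0.59, -0.73]]
side 521.3 (283.14450722500726, 209.4052655251114) [  127. -1041.   827.] [[0.92, -0.4, -0.01], [-0.22, -0.48, -0.85], [0.33, 0.78, -0.53]]
wrist 313.7 (274.1616928877548, 213.39451431982772) [ 185. -497.  374.] [[0.22, -0.97, -0.0], [-0.94, -0.21, 0.28], [-0.27, -0.06, -0.96]]
```

View pics/scene0.png

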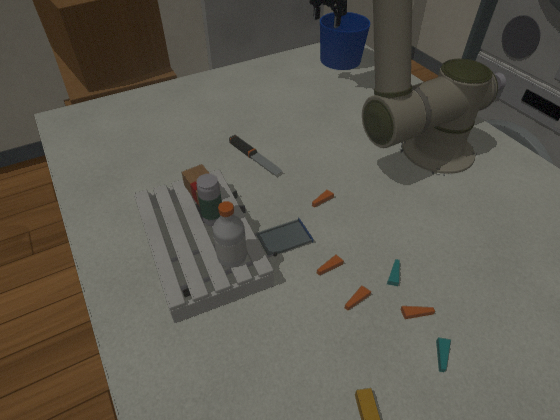

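View pics/side0.png

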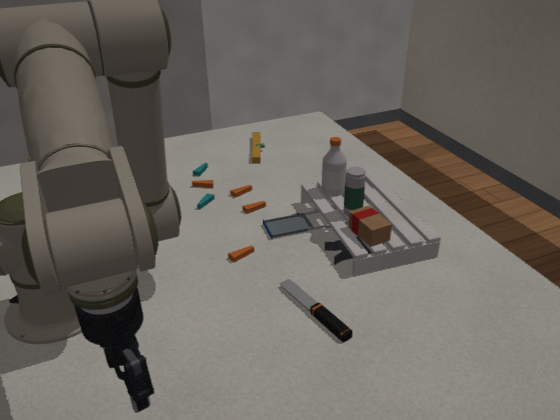

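```bash
python3 - <<'E'
from h import *
for n in('scene','side'):
    cams.capture(n);c=cal(n);D=np.load(n+'0.npz');W=world(c,D['d']);d=D['d']
    for t in('wedge0','bar','tray_floor','shelf','sheath_mouth'):
        try:
            for r in spotter.regions_of(n,t):
                m=r['pixels']&(d>0)
                if m.sum()<20: continue
                P=W[m];print(n,t,round(r['conf'],2),np.round(r['extent']),'mean',np.round(P.mean(0)),'rng',np.round(np.percentile(P,[3,97],axis=0)).tolist(),np.round(D['im'][m].mean(0)))
        except Exception as e: print(n,t,e)
E
```

```text
scene wedge0 0.8 [328. 266.  29.  24.] mean [569. 218.  15.] rng [[538.0, 205.0, 4.0], [603.0, 225.0, 20.0]] [103.  62.  37.]
scene wedge0 0.78 [419. 313.  33.  15.] mean [473. 415.  14.] rng [[441.0, 393.0, 0.0], [498.0, 433.0, 20.0]] [103.  64.  40.]
scene wedge0 0.75 [443. 356.  12.  38.] mean [490. 516.  15.] rng [[462.0, 491.0, -0.0], [515.0, 541.0, 20.0]] [42. 79. 76.]
scene wedge0 0.58 [358. 297.  29.  28.] mean [566. 325.  15.] rng [[535.0, 310.0, 3.0], [600.0, 334.0, 20.0]] [105.  63.  37.]
scene wedge0 0.58 [394. 273.  10.  27.] mean [450. 317.  15.] rng [[422.0, 291.0, -0.0], [473.0, 336.0, 20.0]] [43. 82. 78.]
scene wedge0 0.44 [325. 197.  19.  20.] mean [455.  15.  13.] rng [[423.0, -2.0, 1.0], [490.0, 23.0, 20.0]] [99. 63. 40.]
scene bar 0.76 [255. 154.  53.  37.] mean [ 540. -252.   17.] rng [[506.0, -354.0, 5.0], [571.0, -150.0, 26.0]] [66. 66. 61.]
scene tray_floor 0.55 [285. 240.  60.  40.] mean [621.  84.   9.] rng [[561.0, 45.0, 5.0], [681.0, 125.0, 16.0]] [62. 67. 66.]
scene shelf 0.62 [222. 245. 176. 150.] mean [812.  57.  51.] rng [[589.0, -181.0, 4.0], [937.0,
[... 976 characters left out ...]
ng [[744.0, -43.0, 82.0], [788.0, -5.0, 195.0]] [58. 62. 60.]
side bar 0.7 [316. 310.  73.  65.] mean [ 536. -272.   16.] rng [[505.0, -367.0, 1.0], [565.0, -156.0, 25.0]] [57. 55. 53.]
side tray_floor 0.91 [289. 226.  49.  26.] mean [621.  80.   8.] rng [[559.0, 38.0, 3.0], [681.0, 120.0, 14.0]] [69. 72. 75.]
side shelf 0.65 [352. 224. 179. 102.] mean [781. -58.  42.] rng [[588.0, -202.0, -1.0], [934.0, 170.0, 66.0]] [103. 101.  99.]
side sheath_mouth 0.95 [351. 224. 178. 104.] mean [780. -58.  42.] rng [[587.0, -202.0, -2.0], [935.0, 169.0, 67.0]] [103. 101.  99.]
side sheath_mouth 0.3 [295. 226.  62.  27.] mean [622.  81.   7.] rng [[557.0, 37.0, -2.0], [695.0, 122.0, 14.0]] [69. 72. 74.]
```

The scene view shows four orange wedges at about (323,198), (330,265), (357,297) and (418,312). The turquoise look-alikes are at (395,272) and (444,353), the tray at (285,237), and the bar at (255,154) with its handle towards the upper left. The side view agrees, and shows the sheath's dark cheeks at (340,250). Next I'll fit poses.

```bash
cat >> h.py <<'E'
POLY=np.array([[-34,-13],[34,-13],[34,-3],[-34,13]],float)
def mom(poly):
    m=cv2.moments(np.float32(poly).reshape(-1,1,2));c=np.array([m['m10'],m['m01']])/m['m00']
    return c,.5*np.arctan2(2*m['mu11'],m['mu20']-m['mu02']),m['m00']
C0,A0,_=mom(POLY)
def wedge(P):
    """P: Nx2 top-face points -> x,y,yaw(deg, thin direction), area"""
    h=cv2.convexHull(np.float32(P))[:,0];c,a,ar=mom(h)
    u=np.array([np.cos(a),np.sin(a)]);s=(P-P.mean(0))@u;n=np.array([-u[1],u[0]]);q=(P-P.mean(0))@n
    hi=s>np.percentile(s,80);lo=s<np.percentile(s,20)
    if np.ptp(q[hi])>np.ptp(q[lo]): a+=np.pi
    th=a-A0;R=np.array([[np.cos(th),-np.sin(th)],[np.sin(th),np.cos(th)]])
    return np.r_[c-R@C0,np.degrees((th+np.pi)%(2*np.pi)-np.pi),ar]
def wedges(im,W,d,zlo=14):
    hsv=cv2.cvtColor(im,cv2.COLOR_RGB2HSV);h=hsv[...,0]
    m=((h<14)|(h>174))&(hsv[...,1]>110)&(hsv[...,2]>50)&(d>0)&(W[...,2]<32)&(W[...,2]>2)
    k,l=cv2.connectedComponents(m.astype(np.uint8));o=[]
    for i in range(1,k):
        P=W[l==i]
        if len(P)<50: continue
        P=P[P[:,2]>zlo]
        if len(P)<40: continue
        v,uu=np.nonzero(l==i);o.append((np.round(wedge(P[:,:2]),1).tolist(),round(float(np.median(P[:,2])),1),len(P),int(uu.mean()),int(v.mean())))
    return o
E
python3 - <<'E'
from h import *
for n in('scene','side','wrist'):
    D=np.load(n+'0.npz');W=world(cal(n),D['d']);print(n,*wedges(D['im'],W,D['d']),sep='\n')
    z=W[...,2];d=D['d']
    # shelf slats top
    m=(d>0)&(abs(z-66)<4)&(W[...,0]>650)
    if m.sum()>200:
        r=cv2.minAreaRect(np.float32(W[m][:,:2]));print('shelf',np.round(r[0]),np.round(r[1]),round(r[2],1),np.round(np.percentile(W[m],[1,99],axis=0)).tolist())
    m=(d>0)&(z>5)&(z<28)&(abs(W[...,0]-540)<70)&(W[...,1]<-120)&(W[...,1]>-400)
    if m.sum()>200:
        r=cv2.minAreaRect(np.float32(W[m][:,:2]));print('bar',np.round(r[0]),np.round(r[1]),round(r[2],1),np.round(cv2.boxPoints(r)).tolist())
E
```

```text
scene
([457.2, 17.9, 17.4, 1127.4], 17.6, 110, 322, 197)
([570.0, 220.4, 13.1, 1076.9], 17.5, 163, 330, 264)
([566.2, 327.5, 20.0, 1152.9], 17.6, 203, 357, 296)
([464.2, 413.3, 161.6, 1166.6], 17.2, 218, 416, 311)
shelf [ 829. -786.] [ 410. 1977.] 5.1 [[691.0, -1473.0, 62.0], [960.0, 189.0, 69.0]]
bar [ 525. -266.] [ 88. 251.] 20.0 [[441.0, -164.0], [526.0, -399.0], [609.0, -369.0], [523.0, -134.0]]
side
([461.7, 408.9, 161.0, 1313.8], 16.0, 51, 203, 183)
([565.7, 320.6, 20.2, 1421.9], 16.5, 53, 240, 190)
([570.7, 212.9, 10.6, 1454.1], 15.7, 71, 253, 206)
([455.4, 12.4, 21.2, 1268.9], 16.4, 99, 240, 252)
shelf [1580.  986.] [1857. 2370.] 0.7 [[684.0, -198.0, 62.0], [2488.0, 2144.0, 70.0]]
bar [ 536. -255.] [ 34. 232.] 13.2 [[493.0, -147.0], [546.0, -372.0], [579.0, -364.0], [526.0, -139.0]]
wrist
```

Request:
{"op": "step_arm", "data": {"plan": "0 0 -3 -5 100; 0 0 -6 -10 100; 0 0 -9 -13 100; 0 0 -12 -13 100"}}

```text
time_s: 1.15
eef_pos: [116.5, -511.7, 352.6]
ee_rot: [0.0, 0.975, 0.224, 0.0]
force: [-0.1, -1.0, 0.9]
grip_width: 1.003
```

View pics/wrist0.png

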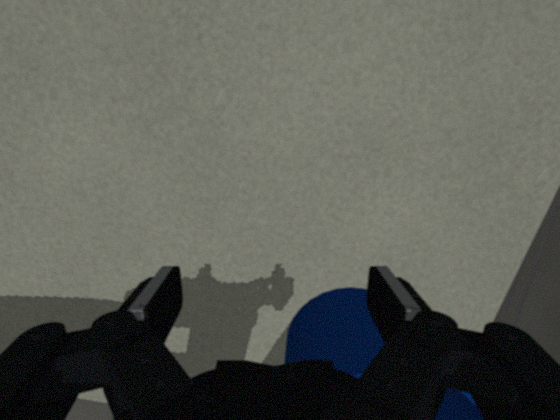

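The wrist view shows bare worktop, with the jaws at left and right and the bucket at the bottom. It has no more wedges. I'll go over wedge A.

Request:
{"op": "step_arm", "data": {"plan": "4 -2.4 0 0 100; 8 -4.9 1 0 100; 12 -7.3 2 0 100; 16 -9.8 3 0 100; 20 -12.2 4 0 100; 24 -14.6 5 0 100; 28 -17.1 6 0 100; 32 -19.5 7 0 100; 36 -22 8 0 100; 40 -24.4 9 0 100"}}

```text
time_s: 2.15
eef_pos: [370.9, -116.2, 261.2]
ee_rot: [0.0, 0.975, 0.223, 0.0]
force: [0.8, -1.1, 0.0]
grip_width: 0.999
```

Request:
{"op": "step_arm", "data": {"plan": "4 -2.5 0.5 -8.3 100; 8 -5 1 -16.6 100; 11 -6.6 1 -24.9 100; 13.5 -8.2 1 -33.2 100; 13.5 -8.2 1 -41.5 100; 13.5 -8.2 1 -49.8 100; 13.5 -8.2 1 -58.1 100; 13.5 -8.2 1 -66.4 100; 13.5 -8.2 1 -74.7 100; 13.5 -8.2 1 -83.1 100"}}

```text
time_s: 3.15
eef_pos: [456.1, 14.6, 251.3]
ee_rot: [0.0, 0.579, 0.815, 0.0]
force: [-0.3, 0.0, -0.3]
grip_width: 0.998
```

```bash
cat >> h.py <<'E'
def pose():
    s=readout.sense();w,x,y,z=s['ee_rot'];p=np.array(s['eef_pos'])
    return p,np.degrees(np.arctan2(2*(x*y+w*z),1-2*(y*y+z*z)))
def go(x,y,z,yaw):
    p,a=pose();r=np.radians(a);c,s=np.cos(r),np.sin(r);d=np.array([x,y,z])-p
    print('at',p.round(1),round(a,1),'-> move x y z cm, twist',np.round([(c*d[0]+s*d[1])/10,(s*d[0]-c*d[1])/10,-d[2]/10,-((yaw-a+180)%360-180)],2))
def gripxy(w,off=-6):
    t=np.radians(w[2]);return w[0]-off*np.sin(t),w[1]+off*np.cos(t)
def wshot(name):
    c=cal('wrist');im,d=cams.capture('wrist');np.savez(name+'.npz',im=im,d=d);save(name,im);W=world(c,d);o=wedges(im,W,d);print(*o,sep='\n');return c,im,d,W,o
E
python3 - <<'E'
from h import *
print(pose(),np.round(readout.sense()['joints'],2))
wshot('w1')
E
```

```text
(array([456.06874798,  14.58776844, 251.3429548 ]), np.float64(109.26785711751609)) [-0.23  0.14  1.66  0.    1.34 -0.56]
([558.5, 216.2, 6.6, 847.7], 17.8, 229, 416, 42)
([583.4, 216.0, 177.3, 195.6], 18.1, 92, 454, 46)
([453.1, 16.1, 19.8, 1164.7], 18.1, 297, 270, 182)
```

View pics/w1.png

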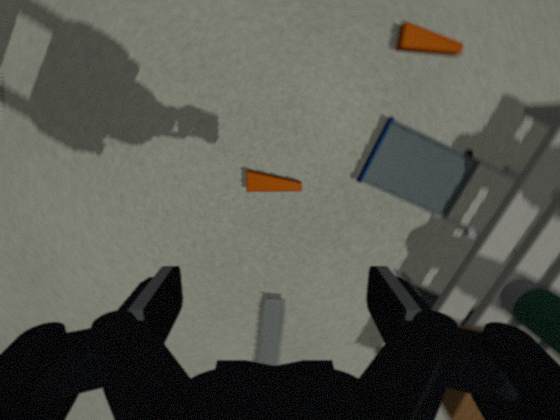

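The wrist view shows wedge A at (272,182), wedge B at (430,40), the tray at (415,165) with its blue front to the left, and the blade tip at (270,300). I'll measure the tray and shelf from this picture and work out the grasp on A.

```bash
python3 - <<'E'
from h import *
D=np.load('w1.npz');c=cal('wrist');W=world(c,D['d']);z=W[...,2];d=D['d']
g=(d>0)&(z>4.5)&(z<19)&(abs(W[...,0]-621)<75)&(abs(W[...,1]-82)<60)
k,l,st,_=cv2.connectedComponentsWithStats(g.astype(np.uint8));i=1+st[1:,4].argmax()
P=np.float32(W[l==i][:,:2]);r=cv2.minAreaRect(P);print('tray',np.round(r[0],1),np.round(r[1],1),round(r[2],1),np.round(np.percentile(W[l==i],[1,50,99],axis=0),1).tolist())
hsv=cv2.cvtColor(D['im'],cv2.COLOR_RGB2HSV)
b=(hsv[...,0]>100)&(hsv[...,0]<130)&(hsv[...,1]>120)&(abs(W[...,0]-560)<30)&(abs(W[...,1]-82)<60)&(d>0)&(z<25)
Q=W[b];print('blue',len(Q),np.round(Q.mean(0),1),np.round(np.percentile(Q,[1,99],axis=0),1).tolist());v=cv2.fitLine(np.float32(Q[:,:2]),2,0,.01,.01).ravel();print(v)
s=(d>0)&(abs(z-66)<3)&(W[...,0]>660)
Q=W[s];ys=np.arange(-100,120,20)
for y in ys:
    q=Q[abs(Q[:,1]-y)<6]
    if len(q)>5: print(y,np.round(np.percentile(q[:,0],[1,3]),1),end=' ')
print()
w=[453.1+1,15.5,19.8];print('grip',gripxy(w));go(*gripxy(w),2,109.8)
E
```

```text
tray [626.6  86.3] [ 87.9 144.7] 85.9 [[553.6, 42.0, 6.4], [617.9, 87.0, 8.5], [683.3, 126.4, 16.4]]
blue 258 [555.4  91.2  12.2] [[552.1, 52.2, 4.2], [558.4, 129.6, 17.9]]
[7.3967271e-02 9.9726069e-01 5.5536316e+02 9.1227470e+01]
-60 [689.  690.5] -40 [690.2 690.8] -20 [691.4 692.2] 0 [692.6 693.4] 20 [694.8 695.6] 40 [696.6 697.5] 60 [697.8 698.6] 80 [699.4 700. ] 100 [700.6 701.4] 
grip (np.float64(456.13242752147175), np.float64(9.854715386274648))
at [456.1  14.6 251.3] 109.7 -> move x y z cm, twist [-0.45 -0.15 24.93 -0.11]
```

Request:
{"op": "step_arm", "data": {"plan": "-0.45 -0.15 5 0 100; -0.45 -0.15 10 0 100; -0.45 -0.15 15 0 100; -0.45 -0.15 20 0 100; -0.45 -0.15 22.5 0 100; -0.45 -0.15 24 0 100; -0.45 -0.15 24.9 0 100; -0.45 -0.15 24.9 0 100"}}

```text
time_s: 4.0
eef_pos: [455.8, 9.9, 1.8]
ee_rot: [-0.001, 0.582, 0.813, -0.0]
force: [0.5, -0.0, 1.0]
grip_width: 0.997
```

Request:
{"op": "step_arm", "data": {"plan": "0 0 0 0 60; 0 0 0 0 60; 0 0 0 0 60; 0 0 0 0 60; 0 0 0 0 60; 0 0 0 0 60", "grip_force": 40}}

```text
time_s: 4.6
eef_pos: [456.7, 9.7, 3.7]
ee_rot: [0.001, 0.581, 0.814, 0.0]
force: [-2.8, 0.0, 7.0]
grip_width: 0.772
```

Request:
{"op": "step_arm", "data": {"plan": "0 0 -1 0 60; 0 0 -3 0 60; 0 0 -6 0 60; 0 0 -10 0 60; 0 0 -15 0 60; 0 0 -18 0 60"}}

```text
time_s: 5.2
eef_pos: [456.7, 9.8, 187.0]
ee_rot: [0.003, 0.581, 0.814, 0.001]
force: [0.9, -0.6, -1.0]
grip_width: 0.773
```

```bash
python3 - <<'E'
from h import *
print(pose())
c,im,d,W,o=wshot('w2')
im2,_=cams.capture('side');save('s2',im2[150:330,150:400].repeat(2,0).repeat(2,1))
E
```

```text
(array([456.73114359,   9.78130296, 186.95785495]), np.float64(108.91413712340389))
([567.6, 218.6, 15.9, 1219.8], 17.5, 454, 459, 22)
```

View pics/w2.png

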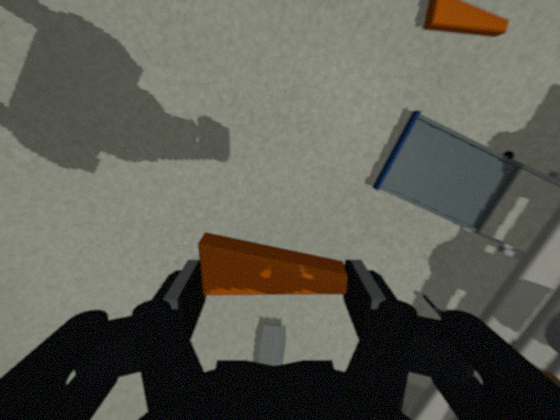

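Wedge A is held by its ends, at (272,265), between the pads. The tray is at (450,170) and wedge B at (465,18). The upward force during the grip suggests the fingertips reached lower than I assumed, so I'll check the side crop.

View pics/s2.png

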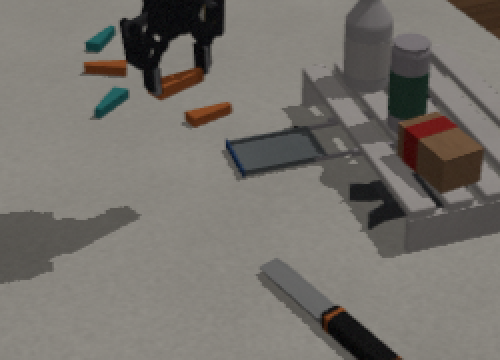

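```bash
python3 - <<'E'
from h import *
print(pose())
D=np.load('w2.npz');c=cal('wrist');W=world(c,D['d']);z=W[...,2];d=D['d']
p,a=pose()
hsv=cv2.cvtColor(D['im'],cv2.COLOR_RGB2HSV)
o=(hsv[...,0]<14)&(hsv[...,1]>110)&(z>120)&(d>0)
T=W[o]-p;r=np.radians(a);T=np.c_[T[:,0]*np.cos(r)+T[:,1]*np.sin(r),T[:,0]*np.sin(r)-T[:,1]*np.cos(r),-T[:,2]]
print('held wedge tool frame',np.round(np.percentile(T,[1,50,99],axis=0),1).tolist())
g=(d>0)&(z>120)&~o;v,u=np.nonzero(g);k=(v>255)&(v<300)&(((u>150)&(u<200))|((u>345)&(u<395)))
T=(W[v[k],u[k]]-p);print('finger z rel tcp',np.round(np.percentile(-T[:,2],[1,10,50,90,99]),1))
# tray in yaw frame
R=np.array([[.9973,-.0737],[.0737,.9973]]) # rows x', y'
b=(hsv[...,0]>100)&(hsv[...,0]<130)&(hsv[...,1]>120)&(abs(W[...,0]-560)<30)&(abs(W[...,1]-82)<70)&(d>0)&(z<25)&(z>3)
Q=W[b];print('slope',cv2.fitLine(np.float32(Q[:,:2]),2,0,.01,.01).ravel()[:2]);q=Q[:,:2]@R.T;print('blue xy prime',np.round(np.percentile(q,[1,50,99],axis=0),1).tolist())
g=(d>0)&(z>5)&(z<20)&(abs(W[...,0]-625)<80)&(abs(W[...,1]-82)<60)
q=W[g][:,:2]@R.T;print('tray prime',np.round(np.percentile(q,[1,50,99],axis=0),1).tolist())
E
```

```text
(array([457.86901919,   9.53821008, 187.38608233]), np.float64(108.91737359065986))
held wedge tool frame [[-7.5, -61.2, -96.0], [8.0, -6.9, -14.5], [19.6, 59.1, 0.3]]
finger z rel tcp [-44.8 -40.5 -28.5 -16.5 -11.7]
slope [0.08756585 0.9961587 ]
blue xy prime [[548.6, 90.1], [549.9, 131.9], [552.8, 169.1]]
tray prime [[549.1, 88.8], [612.5, 131.4], [684.2, 169.0]]
```

```bash
cat >> h.py <<'E'
TC=np.array([620.,84.]);TY=np.radians(-4.2);TX=np.array([np.cos(TY),np.sin(TY)]);TYV=np.array([-TX[1],TX[0]])
def slot(tx,psi,z=100,ty=0): go(*(TC+tx*TX+ty*TYV),z,psi-4.2)
E
python3 - <<'E'
from h import *
for n in('scene','side'):
    D=np.load(n+'0.npz');W=world(cal(n),D['d']);z=W[...,2];P=W[(D['d']>0)&(z>80)&(z<225)&(W[...,0]>690)&(W[...,0]<950)&(abs(W[...,1])<200)]
    for lo,hi in((-150,-80),(-70,0),(20,140)):
        q=P[(P[:,1]>lo)&(P[:,1]<hi)]
        if len(q): print(n,lo,np.round(np.percentile(q,[2,98],axis=0)).tolist())
slot(44,180,80)
E
```

```text
scene -150 [[733.0, -150.0, 83.0], [790.0, -83.0, 118.0]]
scene -70 [[747.0, -36.0, 88.0], [797.0, -0.0, 198.0]]
scene 20 [[750.0, 106.0, 85.0], [812.0, 140.0, 223.0]]
side -150 [[724.0, -149.0, 82.0], [787.0, -82.0, 117.0]]
side -70 [[744.0, -44.0, 88.0], [789.0, -5.0, 195.0]]
side 20 [[744.0, 78.0, 83.0], [802.0, 123.0, 219.0]]
at [457.9   9.5 187.4] 108.9 -> move x y z cm, twist [ 6.000e-02  2.180e+01  1.074e+01 -6.688e+01]
```

Request:
{"op": "step_arm", "data": {"plan": "0 3 1 -8.3 60; 0 6 2 -16.6 60; 0 9 3 -25 60; 0 12 4 -33.3 60; 0 15 5 -41.6 60; 0 18 6 -50 60; 0 21.8 7 -58.3 60; 0 21.8 8 -66.9 60; 0 21.8 8 -66.9 60; 0 21.8 8 -66.9 60"}}

```text
time_s: 6.3
eef_pos: [661.9, 80.4, 102.5]
ee_rot: [-0.0, 0.039, 0.999, -0.0]
force: [-0.6, 0.4, 0.3]
grip_width: 0.774
```

```bash
python3 - <<'E'
from h import *
print(np.round(readout.sense()['grip_width'],3))
slot(44,180,12)
c=cal('wrist');im,d=cams.capture('wrist');np.savez('w3.npz',im=im,d=d);save('w3',im);W=world(c,d);z=W[...,2]
p,a=pose();hsv=cv2.cvtColor(im,cv2.COLOR_RGB2HSV)
R=np.array([TX,TYV])
b=(hsv[...,0]>100)&(hsv[...,0]<130)&(hsv[...,1]>120)&(d>0)&(z<25)&(z>3)&(abs(W[...,0]-560)<40)
if b.sum()>20:
    q=(W[b][:,:2]-TC)@R.T;print('blue rel',b.sum(),np.round(np.percentile(q,[1,50,99],axis=0),1).tolist())
E
```

```text
0.774
at [661.9  80.4 102.5] 175.6 -> move x y z cm, twist [-0.2   0.05  9.05 -0.22]
blue rel 656 [[-64.5, -39.7], [-62.4, -1.0], [-60.9, 40.0]]
```

View pics/w3.png

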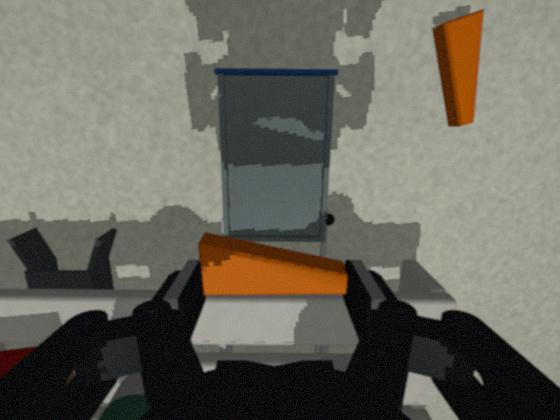

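The tray is centred where I assumed it. Wedge A is held slope forward, towards the front panel, and the sheath cheeks show at (60,255). I'll lower it and release.

Request:
{"op": "step_arm", "data": {"plan": "-0.2 0 4 0 60; -0.2 0 7 0 60; -0.2 0 8.2 0 60; -0.2 0 8.8 0 60; -0.2 0 9 0 60; -0.2 0 9 0 60; -0.2 0 9 0 60"}}

```text
time_s: 7.05
eef_pos: [665.0, 80.4, 13.7]
ee_rot: [0.001, 0.037, 0.999, -0.0]
force: [-0.7, 0.5, -1.2]
grip_width: 0.781
```

Request:
{"op": "step_arm", "data": {"plan": "0 0 0 0 80; 0 0 0 0 90; 0 0 0 0 100; 0 0 0 0 100; 0 0 -2 0 100; 0 0 -5 0 100; 0 0 -10 0 100; 0 0 -15 0 100; 0 0 -15 0 100"}}

```text
time_s: 7.95
eef_pos: [667.1, 80.4, 170.5]
ee_rot: [0.007, 0.036, 0.999, -0.0]
force: [0.7, -0.9, 1.0]
grip_width: 0.998
```

```bash
python3 - <<'E'
from h import *
c,im,d,W,o=wshot('w4')
for w in o: 
    q=(np.array(w[0][:2])-TC);print('tray frame',np.round([q@TX,q@TYV,w[0][2]+4.2],1))
b=[567.6,218,14];go(*gripxy(b),180,b[2]+90)
E
```

```text
([563.6, 325.2, 20.1, 1204.4], 17.4, 491, 536, 61)
([566.4, 218.2, 14.0, 1167.8], 17.7, 350, 414, 74)
([657.0, 80.6, 86.2, 1242.3], 25.3, 408, 271, 191)
tray frame [-73.9 236.4  24.3]
tray frame [-63.3 129.9  18.2]
tray frame [37.1 -0.7 90.4]
at [665.7  80.3 166.2] 175.8 -> move x y z cm, twist [10.6  12.45 -1.38 71.83]
```

Request:
{"op": "step_arm", "data": {"plan": "1.5 1.6 -1 8 100; 3 3.2 -1 16 100; 4.5 4.8 -1 24 100; 6 6.4 -1 32 100; 7.5 8 -1 40 100; 9 9.6 -1 48 100; 10.6 11.2 -1 56 100; 10.6 12.4 -1 64 100; 10.6 12.4 -1 71.8 100; 10.6 12.4 -1 71.8 100"}}

```text
time_s: 9.0
eef_pos: [567.0, 212.0, 170.9]
ee_rot: [-0.001, 0.616, 0.788, -0.001]
force: [0.5, -0.3, 0.5]
grip_width: 1.004
```

```bash
python3 - <<'E'
from h import *
c,im,d,W,o=wshot('w5')
b=[566.4,218.2,14];go(*gripxy(b),2,b[2]+90)
E
```

```text
([564.3, 326.6, 18.4, 1158.9], 17.8, 380, 303, 76)
([566.4, 219.4, 13.8, 1158.4], 18.0, 285, 274, 192)
([658.5, 81.5, 85.4, 1403.3], 24.8, 553, 327, 331)
at [567.2 211.7 171.1] 104.2 -> move x y z cm, twist [ 0.05  0.08 16.91  0.19]
```

Request:
{"op": "step_arm", "data": {"plan": "0.1 0 5 0 100; 0.1 0 10 0 100; 0.1 0 14 0 100; 0.1 0 16 0 100; 0.1 0 16.8 0 100; 0.1 0 16.8 0 100; 0.1 0 16.8 0 60; 0.1 0 16.8 0 60; 0.1 0 16.8 0 60; 0.1 0 16.8 0 60"}}

```text
time_s: 10.05
eef_pos: [568.4, 212.8, 6.4]
ee_rot: [0.001, 0.615, 0.788, 0.001]
force: [-1.3, -0.8, 6.4]
grip_width: 0.766
```

Request:
{"op": "step_arm", "data": {"plan": "0 0 0 0 60; 0 0 0 0 60; 0 0 -1 0 60; 0 0 -4 0 60; 0 0 -8 0 60; 0 0 -10 0 60; 0 0 -10 0 60"}}

```text
time_s: 10.75
eef_pos: [569.1, 213.1, 108.9]
ee_rot: [0.003, 0.615, 0.788, 0.003]
force: [0.4, 0.8, -0.0]
grip_width: 0.771
```

```bash
python3 - <<'E'
from h import *
print(np.round(readout.sense()['grip_width'],3))
slot(10,0,110)
E
```

```text
0.771
at [569.1 213.1 108.9] 104.0 -> move x y z cm, twist [-14.08   2.75  -0.11 108.25]
```

Request:
{"op": "step_arm", "data": {"plan": "-2 0.4 0 8.3 60; -4 0.8 0 16.6 60; -6 1.2 0 25 60; -8 1.6 0 33.3 60; -10 2 0 41.6 60; -12 2.4 0 50 60; -14 2.75 0 58.3 60; -14.1 2.75 0 66.6 60; -14.1 2.75 0 75 60; -14.1 2.75 0 83.3 60"}}

```text
time_s: 11.75
eef_pos: [627.9, 82.4, 103.8]
ee_rot: [-0.0, 0.984, 0.177, -0.0]
force: [-0.0, -0.7, -0.8]
grip_width: 0.768
```

Request:
{"op": "step_arm", "data": {"plan": "0 0 0 8.3 60; 0 0 0 16.6 60; 0 0 0 25 60; 0 0 0 25 60; 0 0 0 25 60"}}

```text
time_s: 12.25
eef_pos: [628.1, 82.6, 104.0]
ee_rot: [-0.0, 0.999, -0.035, -0.0]
force: [0.3, -0.4, 0.1]
grip_width: 0.768
```

```bash
python3 - <<'E'
from h import *
print(np.round(readout.sense()['grip_width'],3))
slot(10,0,14.7)
cams.capture('wrist');im,d=cams.capture('wrist');save('w6',im)
W=world(cal('wrist'),d);hsv=cv2.cvtColor(im,cv2.COLOR_RGB2HSV);o=(hsv[...,0]<14)&(hsv[...,1]>110)&(W[...,2]>60)&(d>0)
p,a=pose();print(o.sum(),np.round(np.percentile(W[o],[2,50,98],axis=0)-p,1).tolist())
E
```

```text
0.768
at [628.1  82.6 104. ] -4.0 -> move x y z cm, twist [ 0.19 -0.08  8.93  0.16]
3164 [[-9.1, -63.2, -4.8], [7.6, 1.5, 11.3], [21.4, 54.7, 91.4]]
```

Request:
{"op": "step_arm", "data": {"plan": "0.2 0 4 0 60; 0.2 0 7 0 60; 0.2 0 8.3 0 60; 0.2 0 8.9 0 60; 0.2 0 8.9 0 60; 0.2 0 8.9 0 60; 0.2 0 8.9 0 80; 0.2 0 8.9 0 100; 0.2 0 8.9 0 100; 0.2 0 8.9 0 100"}}

```text
time_s: 13.35
eef_pos: [630.3, 82.5, 15.5]
ee_rot: [-0.0, 0.999, -0.037, 0.0]
force: [0.3, 0.1, -0.1]
grip_width: 1.003
```

Request:
{"op": "step_arm", "data": {"plan": "0 0 -2 0 100; 0 0 -6 0 100; 0 0 -11 0 100; 0 0 -16 0 100; 0 0 -16 0 100; 0 0 -16 0 100"}}

```text
time_s: 13.95
eef_pos: [630.4, 82.5, 176.1]
ee_rot: [0.0, 0.999, -0.037, 0.001]
force: [-0.4, -0.9, -1.3]
grip_width: 1.004
```

```bash
python3 - <<'E'
from h import *
c,im,d,W,o=wshot('w7')
for w in o: 
    q=(np.array(w[0][:2])-TC);print('tray frame',np.round([q@TX,q@TYV,w[0][2]+4.2],1))
b=[564.3,325.5,19];go(*gripxy(b),170,b[2]+90)
E
```

```text
([657.3, 80.0, 86.3, 1220.9], 25.4, 363, 274, 165)
([636.5, 80.7, -94.9, 1222.0], 25.1, 364, 270, 193)
([564.5, 325.0, 20.4, 1242.9], 17.8, 487, 58, 269)
([478.4, 398.9, 158.8, 251.1], 17.4, 82, 8, 333)
tray frame [37.5 -1.3 90.5]
tray frame [ 16.7  -2.1 -90.7]
tray frame [-73.  236.3  24.6]
tray frame [-164.3  303.7  163. ]
at [629.9  82.5 174.5] -4.3 -> move x y z cm, twist [  -8.11  -23.2     0.45 -113.28]
```

View pics/w7.png

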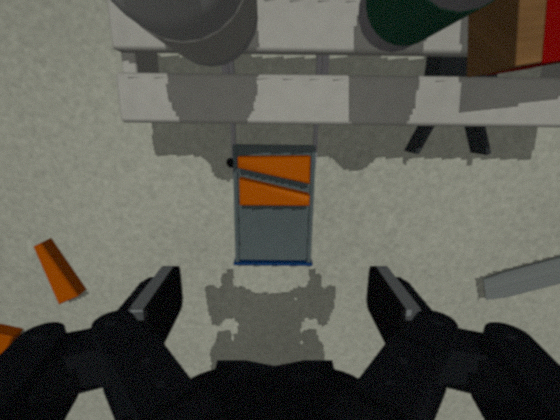

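Wedges A and B lie slope to slope at the rear of the tray, at (274,165) and (270,193). Wedge C is next.

Request:
{"op": "step_arm", "data": {"plan": "-0.8 -3 0 -8.2 100; -1.6 -6 0 -16.4 100; -2.4 -9 0 -24.6 100; -3.2 -12 0 -32.8 100; -4 -15 0 -41 100; -5 -18 0 -49.2 100; -6.5 -21 0 -57.4 100; -8.1 -23.2 0 -65.6 100; -8.1 -23.2 0 -73.8 100; -8.1 -23.2 0 -82 100"}}

```text
time_s: 15.0
eef_pos: [565.6, 320.5, 173.1]
ee_rot: [-0.001, 0.776, 0.63, -0.002]
force: [0.6, -0.4, -0.1]
grip_width: 0.997
```

Request:
{"op": "step_arm", "data": {"plan": "0 0 0 -8.2 100; 0 0 0 -16.4 100; 0 0 0 -24.6 100; 0 0 0 -31.5 100; 0 0 0 -31.5 100; 0 0 0 -31.5 100"}}

```text
time_s: 15.6
eef_pos: [566.4, 319.7, 174.0]
ee_rot: [-0.001, 0.58, 0.814, -0.001]
force: [1.0, -0.2, -0.4]
grip_width: 1.002
```

```bash
python3 - <<'E'
from h import *
c,im,d,W,o=wshot('w8')
b=min(o,key=lambda w:np.hypot(w[0][0]-564,w[0][1]-325))[0];go(*gripxy(b),0,b[2]+90)
E
```

```text
([462.9, 412.7, 161.2, 1198.5], 18.0, 551, 202, 57)
([563.8, 324.4, -168.6, 412.4], 17.4, 137, 274, 184)
([560.3, 323.4, 18.4, 781.7], 18.1, 190, 265, 198)
at [566.5 319.7 174.3] 109.1 -> move x y z cm, twist [ 1.1300e+00 -2.0000e-02  1.7430e+01 -1.7235e+02]
```

Request:
{"op": "step_arm", "data": {"plan": "0 0 5 0 100; 0 0 10 0 100; 0 0 14 0 100; 0 0 16.3 0 100; 0 0 17.2 0 100; 0 0 17.2 0 100; 0 0 17.2 0 60; 0 0 17.2 0 60; 0 0 17.2 0 60; 0 0 17.2 0 60"}}

```text
time_s: 16.65
eef_pos: [567.8, 320.2, 5.7]
ee_rot: [0.001, 0.579, 0.815, 0.001]
force: [-1.2, -0.3, 7.6]
grip_width: 0.77
```

Request:
{"op": "step_arm", "data": {"plan": "0 0 0 0 60; 0 0 0 0 60; 0 0 -1 0 60; 0 0 -4 0 60; 0 0 -8 0 60; 0 0 -10 0 60; 0 0 -10 0 60"}}

```text
time_s: 17.35
eef_pos: [568.4, 320.5, 108.0]
ee_rot: [0.002, 0.579, 0.815, 0.003]
force: [0.3, 0.1, -0.6]
grip_width: 0.771
```

```bash
python3 - <<'E'
from h import *
print(np.round(readout.sense()['grip_width'],3))
slot(-10,180,110)
E
```

```text
0.771
at [568.4 320.5 108. ] 109.2 -> move x y z cm, twist [-23.63  -3.83  -0.2  -66.58]
```

Request:
{"op": "step_arm", "data": {"plan": "-3 -0.5 0 -8.3 60; -6 -1 0 -16.6 60; -9 -1.5 0 -25 60; -12 -2 0 -33.3 60; -15 -2.5 0 -41.6 60; -18 -3 0 -50 60; -21 -3.5 0 -58.3 60; -23.6 -3.8 0 -66.6 60; -23.6 -3.8 0 -66.6 60; -23.6 -3.8 0 -66.6 60"}}

```text
time_s: 18.35
eef_pos: [608.2, 84.4, 102.7]
ee_rot: [-0.001, 0.038, 0.999, 0.0]
force: [0.2, 0.9, -0.7]
grip_width: 0.772
```

```bash
cat >> h.py <<'E'
def held():
    im,d=cams.capture('wrist');W=world(cal('wrist'),d);hsv=cv2.cvtColor(im,cv2.COLOR_RGB2HSV);p,a=pose()
    o=(hsv[...,0]<14)&(hsv[...,1]>110)&(W[...,2]>p[2]+2)&(W[...,2]<p[2]+40)&(d>0)
    print('held',o.sum(),np.round(np.percentile(W[o],[2,50,98],axis=0)-p,1).tolist() if o.any() else '')
E
python3 - <<'E'
from h import *
print(np.round(readout.sense()['grip_width'],3));held()
slot(-10,180,15)
E
```

```text
0.772
held 2524 [[-22.7, -33.2, 2.6], [-9.1, -9.2, 12.0], [5.3, 32.5, 31.5]]
at [608.2  85.1 102.8] 175.7 -> move x y z cm, twist [-0.19 -0.02  8.78 -0.09]
```

Request:
{"op": "step_arm", "data": {"plan": "-0.2 0 4 0 60; -0.2 0 7 0 60; -0.2 0 8.3 0 60; -0.2 0 8.8 0 60; -0.2 0 8.8 0 60; -0.2 0 8.8 0 60; -0.2 0 8.8 0 80; -0.2 0 8.8 0 100; -0.2 0 8.8 0 100; -0.2 0 8.8 0 100"}}

```text
time_s: 19.4
eef_pos: [610.7, 84.3, 15.6]
ee_rot: [0.0, 0.036, 0.999, -0.0]
force: [0.1, -0.1, -0.7]
grip_width: 1.001
```

Request:
{"op": "step_arm", "data": {"plan": "0 0 -2 0 100; 0 0 -6 0 100; 0 0 -11 0 100; 0 0 -16 0 100; 0 0 -16 0 100; 0 0 -16 0 100"}}

```text
time_s: 20.0
eef_pos: [610.8, 84.3, 176.1]
ee_rot: [0.001, 0.036, 0.999, -0.0]
force: [0.1, 0.3, -1.6]
grip_width: 0.997
```

```bash
python3 - <<'E'
from h import *
c,im,d,W,o=wshot('w9')
for w in o: 
    q=(np.array(w[0][:2])-TC);print('tray frame',np.round([q@TX,q@TYV,w[0][2]+4.2],1))
b=[463,412,161.2];print(gripxy(b));go(*gripxy(b),170,b[2]-90)
E
```

```text
([602.0, 79.4, 85.3, 1064.1], 25.5, 322, 262, 192)
([610.7, 104.9, -124.3, 128.9], 25.5, 94, 302, 194)
([636.3, 81.2, -94.6, 1249.9], 25.2, 410, 276, 217)
([657.0, 80.8, 85.7, 1239.0], 24.8, 435, 273, 242)
tray frame [-17.6  -5.9  89.5]
tray frame [ -10.8   20.2 -120.1]
tray frame [ 16.5  -1.6 -90.4]
tray frame [37.1 -0.5 89.9]
(np.float64(464.93359417138305), np.float64(417.67989556069415))
at [610.2  84.4 174.5] 175.8 -> move x y z cm, twist [ 16.92  32.18   0.45 104.62]
```

Request:
{"op": "step_arm", "data": {"plan": "2 3.5 0 8.2 100; 4 7 0 16.4 100; 6 10.5 0 24.6 100; 8 14 0 32.8 100; 10 17.5 0 41 100; 12 21 0 49.2 100; 14 24.5 0 57.4 100; 15.5 28 0 65.6 100; 16.9 31 0 73.8 100; 16.9 32.2 0 82 100"}}

```text
time_s: 21.05
eef_pos: [463.1, 420.1, 173.2]
ee_rot: [-0.001, 0.684, 0.729, -0.002]
force: [-0.8, -1.0, -0.1]
grip_width: 0.997
```

Request:
{"op": "step_arm", "data": {"plan": "0 0 0 8.2 100; 0 0 0 16.4 100; 0 0 0 22.6 100; 0 0 0 22.6 100; 0 0 0 22.6 100; 0 0 0 22.6 100"}}

```text
time_s: 21.65
eef_pos: [465.4, 417.7, 174.6]
ee_rot: [-0.0, 0.812, 0.583, -0.001]
force: [-0.5, 0.4, 0.4]
grip_width: 0.999
```

```bash
python3 - <<'E'
from h import *
c,im,d,W,o=wshot('w10')
b=[463,412,161.2];go(*gripxy(b),0.5,b[2]-90)
E
```

```text
([462.4, 413.4, 161.3, 1187.8], 17.9, 438, 274, 195)
([602.5, 95.0, 87.3, 409.0], 24.9, 211, 469, 409)
at [465.4 417.7 174.8] 71.3 -> move x y z cm, twist [-0.02 -0.04 17.43  0.12]
```

Request:
{"op": "step_arm", "data": {"plan": "0 0 5 0 100; 0 0 10 0 100; 0 0 14 0 100; 0 0 16.3 0 100; 0 0 17.2 0 100; 0 0 17.2 0 100; 0 0 17.2 0 60; 0 0 17.2 0 60; 0 0 17.2 0 60; 0 0 17.2 0 60"}}

```text
time_s: 22.7
eef_pos: [466.6, 418.5, 5.6]
ee_rot: [0.0, 0.813, 0.582, 0.002]
force: [0.5, 0.1, 7.0]
grip_width: 0.772
```

Request:
{"op": "step_arm", "data": {"plan": "0 0 0 0 60; 0 0 0 0 60; 0 0 -1 0 60; 0 0 -4 0 60; 0 0 -8 0 60; 0 0 -10 0 60; 0 0 -10 0 60"}}

```text
time_s: 23.4
eef_pos: [466.9, 418.8, 107.8]
ee_rot: [0.0, 0.813, 0.582, 0.004]
force: [-0.5, 0.4, 0.2]
grip_width: 0.775
```

```bash
python3 - <<'E'
from h import *
print(np.round(readout.sense()['grip_width'],3))
slot(-44,180,110)
E
```

```text
0.775
at [466.9 418.8 107.8] 71.2 -> move x y z cm, twist [ -27.88   21.01   -0.22 -104.56]
```

Request:
{"op": "step_arm", "data": {"plan": "-3.4 2.6 0 -8.3 60; -6.8 5.2 0 -16.6 60; -10.2 7.8 0 -24.9 60; -13.6 10.4 0 -33.2 60; -17 13 0 -41.5 60; -20.4 15.6 0 -49.8 60; -24 18.2 0 -58.1 60; -27.9 21 0 -66.4 60; -27.9 21 0 -74.7 60; -27.9 21 0 -83 60"}}

```text
time_s: 24.4
eef_pos: [574.4, 84.5, 102.7]
ee_rot: [-0.001, 0.221, 0.975, -0.0]
force: [-0.6, 0.1, 0.5]
grip_width: 0.768
```

Request:
{"op": "step_arm", "data": {"plan": "0 0 0 -8.2 60; 0 0 0 -16.4 60; 0 0 0 -21.6 60; 0 0 0 -21.6 60; 0 0 0 -21.6 60; 0 0 0 -21.6 60"}}

```text
time_s: 25.0
eef_pos: [574.4, 86.1, 103.1]
ee_rot: [-0.0, 0.037, 0.999, -0.0]
force: [0.1, 0.1, -0.8]
grip_width: 0.773
```

```bash
python3 - <<'E'
from h import *
print(np.round(readout.sense()['grip_width'],3));held()
slot(-44,180,15)
E
```

```text
0.773
held 2424 [[-11.3, -33.2, 2.6], [-6.3, 3.4, 12.0], [15.4, 32.7, 32.8]]
at [574.4  86.1 103.2] 175.7 -> move x y z cm, twist [-0.16  0.13  8.82 -0.06]
```

Request:
{"op": "step_arm", "data": {"plan": "-0.2 0.1 4 0 60; -0.2 0.1 7 0 60; -0.2 0.1 8.3 0 60; -0.2 0.1 8.8 0 60; -0.2 0.1 8.8 0 60; -0.2 0.1 8.8 0 60; -0.2 0.1 8.8 0 80; -0.2 0.1 8.8 0 100; -0.2 0.1 8.8 0 100; -0.2 0.1 8.8 0 100"}}

```text
time_s: 26.05
eef_pos: [576.7, 86.9, 15.5]
ee_rot: [0.0, 0.036, 0.999, -0.0]
force: [0.2, -0.4, 0.6]
grip_width: 0.996
```

Request:
{"op": "step_arm", "data": {"plan": "0 0 -2 0 100; 0 0 -6 0 100; 0 0 -11 0 100; 0 0 -16 0 100; 0 0 -16 0 100; 0 0 -16 0 100"}}

```text
time_s: 26.65
eef_pos: [576.8, 86.9, 176.1]
ee_rot: [0.001, 0.036, 0.999, 0.0]
force: [0.4, 1.1, -0.6]
grip_width: 1.003
```

```bash
python3 - <<'E'
from h import *
c,im,d,W,o=wshot('w11')
for w in o: 
    q=(np.array(w[0][:2])-TC);print('tray frame',np.round([q@TX,q@TYV,w[0][2]+4.2],1))
im,d=cams.capture('scene');np.savez('sc11.npz',im=im,d=d)
W=world(cal('scene'),d);print(wedges(im,W,d))
z=W[...,2];b=(d>0)&(z>6)&(z<28)&(abs(W[...,0]-540)<80)&(W[...,1]<-120)&(W[...,1]>-420)
r=cv2.minAreaRect(np.float32(W[b][:,:2]));print(np.round(cv2.boxPoints(r)).tolist())
a=cv2.resize(im[100:380,130:480],(560,448));save('sc11',a)
go(520,-150,200,0)
E
```

```text
([581.3, 85.6, -94.4, 1238.3], 25.4, 463, 276, 197)
([621.4, 76.7, -107.0, 3026.7], 25.3, 958, 275, 237)
([657.0, 80.6, 85.9, 1274.5], 25.2, 570, 270, 273)
tray frame [-38.7  -1.2 -90.2]
tray frame [   1.9   -7.2 -102.8]
tray frame [37.1 -0.7 90.1]
[([584.7, 87.7, -92.7, 1179.8], 24.9, 175, 298, 231), ([620.9, 90.3, 73.5, 2924.9], 25.2, 347, 283, 234), ([660.3, 82.0, 87.3, 1209.8], 25.0, 177, 267, 238)]
[[462.0, -156.0], [539.0, -373.0], [600.0, -351.0], [523.0, -134.0]]
at [575.9  86.9 173.9] 175.8 -> move x y z cm, twist [  3.85 -24.04  -2.61 175.82]
```

View pics/sc11.png

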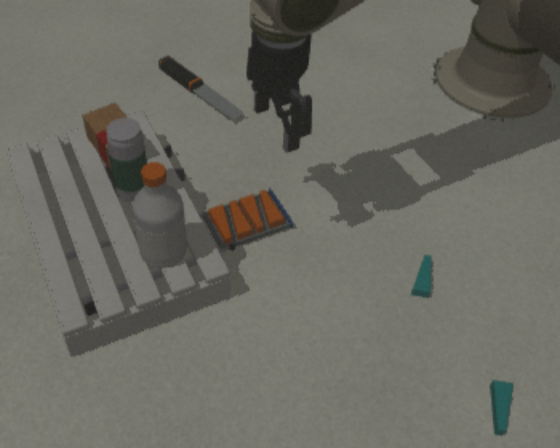

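All four orange wedges lie alternating in the tray and only the turquoise look-alikes are left outside it. The bar is at (200,90). I'll move over the bar, still with the jaws open.

```bash
python3 -c "
from h import *
go(537,-255,230,103)"
```

```text
at [575.9  86.9 173.9] 175.8 -> move x y z cm, twist [  1.39 -34.38  -5.61  72.82]
```

Request:
{"op": "step_arm", "data": {"plan": "0.2 -4 -3 8 100; 0.4 -8 -5 16 100; 0.6 -12 -5.6 24 100; 0.8 -16 -5.6 32 100; 1 -20 -5.6 40 100; 1.2 -24 -5.6 48 100; 1.4 -28 -5.6 56 100; 1.4 -32 -5.6 64 100; 1.4 -34.4 -5.6 72.8 100; 1.4 -34.4 -5.6 72.8 100"}}

```text
time_s: 27.75
eef_pos: [536.6, -257.8, 229.1]
ee_rot: [-0.002, 0.625, 0.781, -0.0]
force: [0.4, -0.2, -0.4]
grip_width: 1.003
```

Request:
{"op": "step_arm", "data": {"plan": "0 0 0 0 100; 0 0 0 0 100; 0 0 0 0 100"}}

```text
time_s: 28.05
eef_pos: [537.8, -254.0, 231.1]
ee_rot: [-0.0, 0.621, 0.784, 0.0]
force: [0.7, -0.5, 0.0]
grip_width: 1.002
```

```bash
cat >> h.py <<'E'
def barfit(name,ctr,rad=150):
    """bar origin and yaw from wrist depth: rect of raised points + handle/blade by height"""
    c=cal('wrist');im,d=cams.capture('wrist');np.savez(name+'.npz',im=im,d=d);save(name,im);W=world(c,d);z=W[...,2]
    g=((d>0)&(z>7)&(z<32)&(np.hypot(W[...,0]-ctr[0],W[...,1]-ctr[1])<rad)).astype(np.uint8)
    g=cv2.morphologyEx(g,cv2.MORPH_CLOSE,np.ones((5,5)));k,l,st,_=cv2.connectedComponentsWithStats(g)
    i=1+st[1:,4].argmax();m=(l==i)&(d>0)&(z>7)&(z<32);P=W[m]
    H=P[P[:,2]>20][:,:2];B=P[(P[:,2]>10)&(P[:,2]<17.5)][:,:2]
    for n,Q in(('handle',H),('blade',B),('all',P[:,:2])):
        r=cv2.minAreaRect(np.float32(Q));b=cv2.boxPoints(r);e=[b[1]-b[0],b[2]-b[1]];e=max(e,key=np.linalg.norm)
        print(n,len(Q),np.round(r[0],1),np.round(r[1],1),'axis',round(float(np.degrees(np.arctan2(e[1],e[0]))%180),1))
    return W,im,m
E
python3 - <<'E'
from h import *
print(pose());barfit('w12',(537,-255))
E
```

```text
(array([ 537.76219071, -254.04630217,  231.12690985]), np.float64(103.1688211676403))
handle 2053 [ 547.1 -307.3] [ 27.7 113.2] axis 102.5
blade 2865 [ 522.  -198.3] [ 29.9 119.4] axis 103.2
all 4973 [ 534.4 -251.2] [ 29.9 228.2] axis 103.2
```

View pics/w12.png

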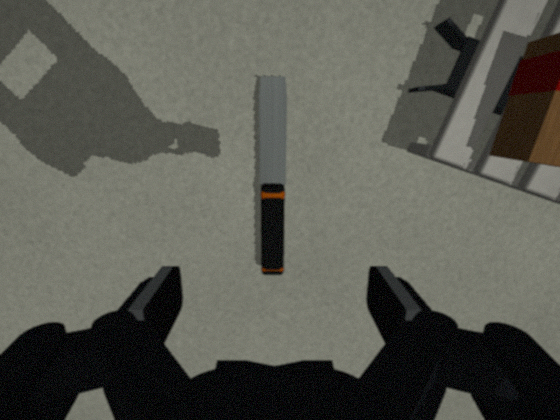

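The bar lies with its blade up-image, (270,75) to (272,185), and its handle from there to (272,270). Fits agree: origin about (534,-252), yaw 103°. I'll grip the blade 25 mm ahead of the handle so the gripper stays clear of the shelf during the push.

```bash
python3 - <<'E'
from h import *
go(528.6,-227.7,4,103.1)
D=np.load('w12.npz');W=world(cal('wrist'),D['d']);z=W[...,2];d=D['d']
R=np.array([TX,TYV])
for lo,hi in((8,22),(22,35)):
    m=(d>0)&(z>lo)&(z<hi)&(W[...,0]>640)&(W[...,0]<710)&(abs(W[...,1]+100)<60)
    q=W[m][:,:2]@R.T
    if len(q): 
        for a in np.arange(q[:,0].min(),q[:,0].max(),6):
            s=q[abs(q[:,0]-a)<3]
            if len(s)>3: print(lo,round(a),len(s),np.round(np.percentile(s[:,1],[2,50,98]),1))
m=(d>0)&(abs(z-66)<3)&(W[...,0]>650);q=W[m][:,:2]@R.T;print('shelf x1',np.round(np.percentile(q,[1,3],axis=0),1).tolist())
E
```

```text
at [ 537.8 -254.2  231.3] 103.1 -> move x y z cm, twist [ 2.79 -0.29 22.73  0.05]
8 664 53 [-72.1  -7.   -2.6]
8 670 55 [-70.9  -7.8  -6.7]
8 676 56 [-69.2 -10.8  -9.2]
8 682 56 [-65.7 -13.1 -11.5]
8 688 56 [-63.3 -16.  -14.1]
8 694 46 [-62.8 -17.8 -17.1]
8 700 18 [-62.9 -62.6 -32.4]
8 706 20 [-63.1 -62.6 -62.3]
22 665 34 [-72.  -37.4  -2.9]
22 671 75 [-71.2  -7.8  -3. ]
22 677 79 [-68.5 -10.7  -6.1]
22 683 74 [-65.7 -13.4  -8.6]
22 689 190 [-62.7 -36.7 -12.2]
22 695 341 [-62.6 -37.1 -13.6]
22 701 311 [-62.7 -37.5 -13.3]
shelf x1 [[689.9, -132.4], [690.8, -130.8]]
```

Request:
{"op": "step_arm", "data": {"plan": "2.8 -0.3 5 0 100; 2.8 -0.3 10 0 100; 2.8 -0.3 15 0 100; 2.8 -0.3 19 0 100; 2.8 -0.3 21.5 0 100; 2.8 -0.3 22.6 0 100; 2.8 -0.3 22.6 0 100; 2.8 -0.3 22.6 0 60; 2.8 -0.3 22.6 0 40; 2.8 -0.3 22.6 0 20", "grip_force": 70}}

```text
time_s: 29.1
eef_pos: [528.9, -228.9, 6.6]
ee_rot: [0.001, 0.622, 0.783, 0.0]
force: [1.0, -0.9, 0.1]
grip_width: 0.512
```

Request:
{"op": "step_arm", "data": {"plan": "0 0 0 0 10; 0 0 0 0 10; 0 0 0 0 10; 0 0 0 0 10; 0 0 0 0 10; 0 0 -1 0 10; 0 0 -2 0 10; 0 0 -3 0 10; 0 0 -3 0 10"}}

```text
time_s: 30.0
eef_pos: [529.0, -229.0, 37.1]
ee_rot: [0.001, 0.622, 0.783, 0.0]
force: [-0.1, -0.5, -2.8]
grip_width: 0.321
```

```bash
python3 - <<'E'
from h import *
s=readout.sense();print(s['grip_width'],np.round(s['force'],1),np.round(s['wrist_torque'],2))
barfit('w13',(528,-227))
im,d=cams.capture('wrist');W=world(cal('wrist'),d);z=W[...,2]
p=pose()[0]
for s in(-60,-40,40,60,80,100):
    q=p[:2]+s*np.array([-.2266,.974]);m=(d>0)&(np.hypot(W[...,0]-q[0],W[...,1]-q[1])<8)
    if m.any(): print(s,m.sum(),np.round(np.median(z[m]),1))
t=np.array([557.7,88.6])-155*TX;go(*t,30,175.8)
E
```

```text
0.3213000961821978 [-0.1 -0.5 -2.8] [ 0.18  0.04 -0.  ]Traceback (most recent call last):
  File "<stdin>", line 3, in <module>
  File "h.py", line 59, in barfit
    i=1+st[1:,4].argmax();m=(l==i)&(d>0)&(z>7)&(z<32);P=W[m]
        ~~~~~~~~~~~~~~~^^
ValueError: attempt to get argmax of an empty sequence
```

```bash
cat >> h.py <<'E'
def barprof(yawdeg):
    im,d=cams.capture('wrist');W=world(cal('wrist'),d);z=W[...,2];p=pose()[0];u=np.array([np.cos(np.radians(yawdeg)),np.sin(np.radians(yawdeg))]);n=np.array([-u[1],u[0]])
    for s in range(-150,150,20):
        q=(W[...,:2]-p[:2]);a=q@u-s;b=q@n;m=(d>0)&(abs(a)<6)&(abs(b)<30)&(z>p[2]-34)&(z<p[2]+40)&(z>6)
        if m.sum()>5: print(s,m.sum(),'z',np.round(np.percentile(z[m],80),1),'side',np.round(np.percentile(b[m],[2,98]),1))
E
python3 - <<'E'
from h import *
barprof(103.1)
t=np.array([557.7,88.6])-155*TX;go(*t,30,175.8)
E
```

```text
-30 1831 z 52.7 side [-12.6  14.1]
-10 1652 z 55.3 side [-14.   15.8]
10 3735 z 65.5 side [-25.   26.9]
30 1690 z 44.3 side [-13.3  15.5]
50 1935 z 44.5 side [-13.2  15.6]
70 2233 z 44.6 side [-12.9  15.7]
90 1230 z 43.7 side [-11.3  14.3]
at [ 528.3 -228.6   35.5] 103.0 -> move x y z cm, twist [ 34.83  -4.8    0.55 -72.78]
```

Request:
{"op": "step_arm", "data": {"plan": "3 -0.4 0 -8 10; 6 -0.8 0 -16 10; 10 -1.4 0 -24 10; 14 -2 0 -32 10; 18 -2.6 0 -40 10; 22 -3.2 0 -48 10; 26 -3.7 0 -56 10; 30 -4.2 0 -64 10; 33 -4.6 0 -72.8 10; 34.8 -4.8 0 -72.8 10"}}

```text
time_s: 31.1
eef_pos: [401.7, 101.5, 35.0]
ee_rot: [-0.001, 0.033, 0.999, 0.0]
force: [-0.0, 0.0, -1.6]
grip_width: 0.318
```

Request:
{"op": "step_arm", "data": {"plan": "0 0 0 0 10; 0 0 0 0 10; 0 0 0 0 10"}}

```text
time_s: 31.4
eef_pos: [403.6, 98.9, 35.2]
ee_rot: [0.0, 0.037, 0.999, -0.0]
force: [0.5, -0.0, -2.6]
grip_width: 0.321
```

```bash
python3 - <<'E'
from h import *
print(readout.sense()['grip_width']);barprof(175.8)
t=np.array([557.7,88.6])-155*TX;go(*t,7,175.8)
im,d=cams.capture('side');save('s14',np.ascontiguousarray(cv2.resize(im[130:340,140:420],(840,630)))[:600,:800])
im,d=cams.capture('wrist');save('w14',im)
E
```

```text
0.3211141478260701
-30 1494 z 52.7 side [-13.1  13.9]
-10 1559 z 45.3 side [-14.1  15.3]
10 3769 z 65.7 side [-25.4  26.5]
30 1680 z 44.1 side [-13.7  15.2]
50 1919 z 44.3 side [-13.5  15.3]
70 2161 z 44.5 side [-13.3  15.4]
90 1471 z 43.6 side [-11.7  14. ]
at [403.5  98.9  35.2] 175.7 -> move x y z cm, twist [ 0.05  0.1   2.82 -0.06]
```

View pics/s14.png

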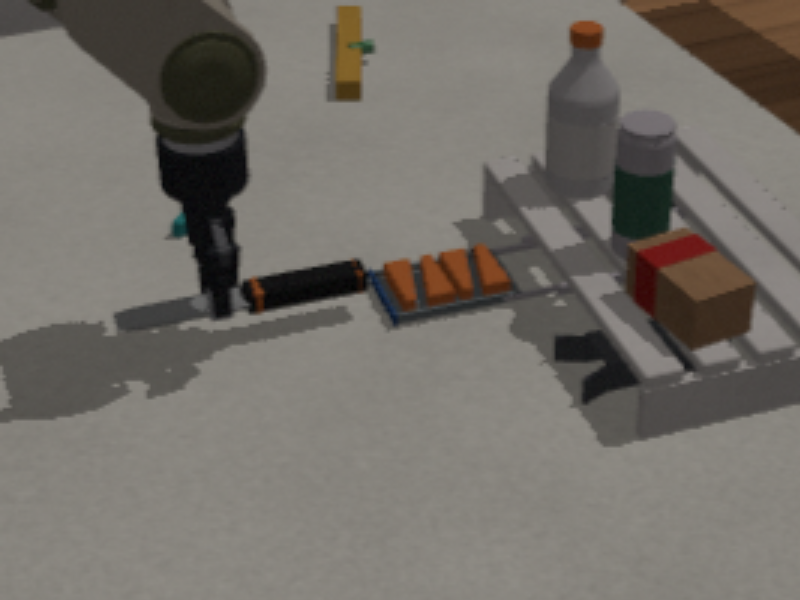

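The handle butt points at the tray's front panel and the wedges are in place. I'll lower the bar and push.

Request:
{"op": "step_arm", "data": {"plan": "0 0.1 1.5 0 10; 0 0.1 2.5 0 10; 0 0.1 2.9 0 10; 0 0.1 2.9 0 10; -0.5 0.1 2.9 0 10; -1 0.1 2.9 0 10; -1.5 0.1 2.9 0 10; -2.2 0.1 2.9 0 10; -3 0.1 2.9 0 10; -4 0.1 2.9 0 10"}}

```text
time_s: 32.55
eef_pos: [441.1, 98.0, 6.3]
ee_rot: [-0.003, 0.036, 0.999, 0.0]
force: [-11.5, 0.1, 13.1]
grip_width: 0.319
```

Request:
{"op": "step_arm", "data": {"plan": "-1 0 0 0 10; -2 0 0 0 10; -3 0 0 0 10; -4 0 0 0 10; -5 0 0 0 10; -6 0 0 0 10; -7 0 0 0 10; -8 0 0 0 10; -9 0 0 0 10; -10 0 0 0 10"}}

```text
time_s: 33.55
eef_pos: [542.1, 90.4, 6.4]
ee_rot: [-0.002, 0.037, 0.999, -0.0]
force: [-9.3, -1.6, 9.1]
grip_width: 0.317
```

```bash
python3 - <<'E'
from h import *
s=readout.sense();print(s['grip_width'],np.round(s['force'],1));p,a=pose();q=p[:2]-TC;print(p,a,q@TX,q@TYV)
barprof(175.8)
im,d=cams.capture('wrist');W=world(cal('wrist'),d);hsv=cv2.cvtColor(im,cv2.COLOR_RGB2HSV);save('w15',im)
b=(hsv[...,0]>100)&(hsv[...,0]<130)&(hsv[...,1]>120)&(d>0)&(W[...,2]<25)&(W[...,2]>3)
if b.sum()>10: print('blue',np.round(np.percentile((W[b][:,:2]-TC)@np.array([TX,TYV]).T,[2,50,98],axis=0),1).tolist())
E
```

```text
0.3172494146614009 [-9.3 -1.6  9.1]
[542.07513152  90.37420616   6.36908186] 175.79340134058936 -78.18243483555288 0.6500112042228403
-30 1487 z 24.8 side [-13.  14.]
-10 1603 z 16.2 side [-14.1  15.3]
10 3782 z 37.0 side [-25.4  26.5]
30 1687 z 14.8 side [-13.7  15. ]
50 1880 z 14.6 side [-13.7  15.1]
70 2141 z 14.3 side [-13.7  15. ]
90 1393 z 12.9 side [-12.2  13.6]
blue [[-88.0, -25.4], [-53.3, 2.2], [-37.2, 24.7]]
```

Request:
{"op": "step_arm", "data": {"plan": "-1 0 -0.2 0 10; -2 0 -0.2 0 10; -3 0 -0.2 0 10; -4 0 -0.2 0 10; -5 0 -0.2 0 10; -6 0 -0.2 0 10; -7 0 -0.2 0 10; -7.8 0 -0.2 0 10; -8.4 0 -0.2 0 10; -9 0 -0.2 0 10"}}

```text
time_s: 34.65
eef_pos: [632.5, 83.8, 7.9]
ee_rot: [-0.001, 0.037, 0.999, -0.0]
force: [-3.9, -2.2, -2.0]
grip_width: 0.318
```

Request:
{"op": "step_arm", "data": {"plan": "-0.3 0 0 0 10; -0.6 0 0 0 10; -0.9 0 0 0 10; -1.2 0 0 0 10; -1.4 0 0 0 10"}}

```text
time_s: 35.15
eef_pos: [647.1, 83.0, 8.5]
ee_rot: [0.001, 0.036, 0.999, 0.0]
force: [-8.2, 0.5, -1.4]
grip_width: 0.319
```

```bash
python3 - <<'E'
from h import *
s=readout.sense();print(s['grip_width'],np.round(s['force'],1));p,a=pose();q=p[:2]-TC;print(p,a,q@TX,q@TYV)
barprof(175.8)
for n in('side','scene'):
    im,d=cams.capture(n);W=world(cal(n),d)
    print(n,wedges(im,W,d))
    hsv=cv2.cvtColor(im,cv2.COLOR_RGB2HSV);h=hsv[...,0];o=(h<14)&(hsv[...,1]>110)&(hsv[...,2]>40)&(W[...,2]<32)&(W[...,0]>690)&(d>0)
    if o.any(): print(np.round(np.percentile((W[o][:,:2]-TC)@np.array([TX,TYV]).T,[1,50,99],axis=0),1).tolist())
E
```

```text
0.31949918129103105 [-8.2  0.5 -1.4]
[647.12666489  83.02605545   8.48263098] 175.84190542484794 27.125145560866105 1.0153790316915936
-30 1480 z 25.7 side [-13.1  13.9]
-10 1560 z 18.0 side [-14.2  15.3]
10 3767 z 38.8 side [-25.3  26.4]
30 1685 z 17.2 side [-13.6  15.2]
50 1926 z 17.4 side [-13.4  15.3]
70 2153 z 17.5 side [-13.2  15.4]
90 1474 z 16.6 side [-11.6  14.1]
side []
[[1262.0, 214.5], [1471.6, 933.1], [1768.6, 2071.5]]
scene [([838.2, 70.7, 92.7, 639.3], 25.7, 113, 200, 263), ([891.5, 67.2, 93.1, 730.0], 25.5, 128, 178, 270)]
[[168.8, -1744.1], [280.9, -906.0], [986.7, 31.6]]
```

Request:
{"op": "step_arm", "data": {"plan": "-0.1 0 0 0 10; -0.2 0 0 0 10; -0.3 0 0 0 10; -0.4 0 0 0 10; -0.4 0 0 0 10"}}

```text
time_s: 35.8
eef_pos: [647.2, 83.3, 6.7]
ee_rot: [-0.005, 0.036, 0.999, 0.0]
force: [-15.1, 1.1, -0.8]
grip_width: 0.318
```

Request:
{"op": "step_arm", "data": {"plan": "-0.1 0 0 0 10; -0.2 0 0 0 10; -0.3 0 0 0 10; -0.4 0 0 0 10; -0.4 0 0 0 10"}}

```text
time_s: 36.3
eef_pos: [647.4, 83.4, 6.5]
ee_rot: [-0.01, 0.036, 0.999, 0.0]
force: [-36.8, -0.5, 12.6]
grip_width: 0.32
```

Request:
{"op": "step_arm", "data": {"plan": "0.4 0 -0.2 0 10; 1 0 -0.2 0 10; 2 0 -0.2 0 10; 2 0 -0.2 0 10"}}

```text
time_s: 36.7
eef_pos: [634.3, 83.9, 10.6]
ee_rot: [0.0, 0.036, 0.999, 0.0]
force: [-1.0, 0.4, -2.5]
grip_width: 0.323
```

```bash
python3 - <<'E'
from h import *
s=readout.sense();print(s['grip_width'],np.round(s['force'],1));p,a=pose();q=p[:2]-TC;print(p,a,q@TX,q@TYV)
R=np.array([TX,TYV])
im,d=cams.capture('scene');np.savez('sc16.npz',im=im,d=d);W=world(cal('scene'),d)
hsv=cv2.cvtColor(im,cv2.COLOR_RGB2HSV);h=hsv[...,0];o=(h<14)&(hsv[...,1]>110)&(hsv[...,2]>40)&(W[...,2]<32)&(W[...,2]>2)&(d>0)&(W[...,0]>690)&(W[...,0]<960)&(abs(W[...,1]-70)<70)
q=(W[o][:,:2]-TC)@R.T;print(np.histogram(q[:,0],np.arange(130,300,6)))
save('sc16',cv2.resize(im[140:340,120:340],(770,700))[:600])
E
```

```text
0.3228180438456102 [-1.   0.4 -2.5]
[634.3156999   83.92172829  10.56337959] 175.83638357532104 14.28298724053161 0.9703945423045859
(array([ 0,  0,  0,  0,  0,  0,  0,  0,  0,  0,  0,  0,  0,  0, 29, 64, 26,
        0,  0,  0,  0,  0,  0, 41, 69, 21,  0,  0]), array([130, 136, 142, 148, 154, 160, 166, 172, 178, 184, 190, 196, 202,
       208, 214, 220, 226, 232, 238, 244, 250, 256, 262, 268, 274, 280,
       286, 292, 298]))
```

View pics/sc16.png

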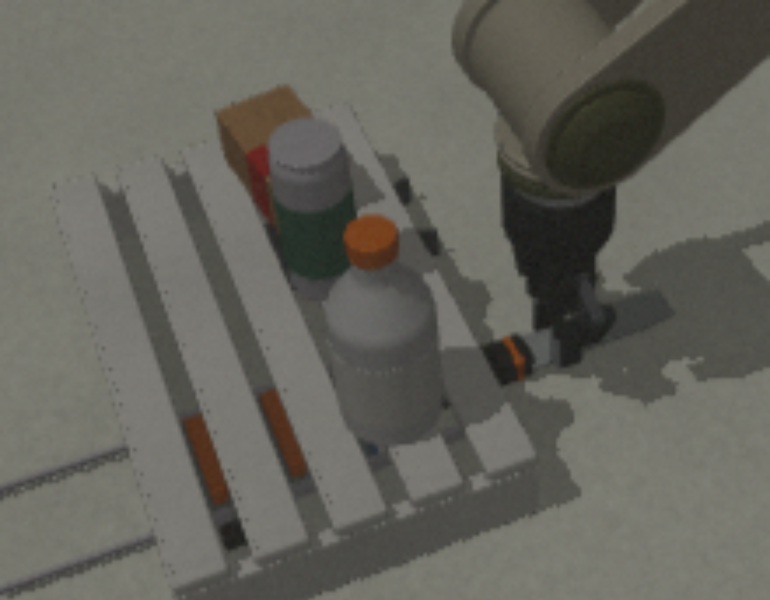

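The tray is under the shelf. Wedges show through the slats at (205,460) and (283,435), with a glimpse of the blue front at (370,447), and the handle end is behind it at (505,360). I'll check the blue front's position, then pull the bar out.

```bash
python3 - <<'E'
from h import *
R=np.array([TX,TYV]);D=np.load('sc16.npz');im,d=D['im'],D['d'];W=world(cal('scene'),d);hsv=cv2.cvtColor(im,cv2.COLOR_RGB2HSV)
b=(hsv[...,0]>100)&(hsv[...,0]<135)&(hsv[...,1]>90)&(d>0)&(W[...,2]<25)&(W[...,2]>2)&(W[...,0]>690)&(W[...,0]<900)&(abs(W[...,1]-70)<70)
q=np.c_[(W[b][:,:2]-TC)@R.T,W[b][:,2]];print(b.sum(),np.round(q,0).tolist()[:12])
D=np.load('sc11.npz');im,d=D['im'],D['d'];W=world(cal('scene'),d);hsv=cv2.cvtColor(im,cv2.COLOR_RGB2HSV)
b=(hsv[...,0]>100)&(hsv[...,0]<135)&(hsv[...,1]>90)&(d>0)&(W[...,2]<25)&(W[...,2]>2)&(W[...,0]>530)&(W[...,0]<690)&(abs(W[...,1]-70)<70)
q=(W[b][:,:2]-TC)@R.T;print(b.sum(),np.round(np.percentile(q,[2,50,98],axis=0),1).tolist())
h=hsv[...,0];o=(h<14)&(hsv[...,1]>110)&(hsv[...,2]>40)&(W[...,2]<32)&(W[...,2]>2)&(d>0)&(abs(W[...,0]-620)<70)&(abs(W[...,1]-80)<60)
q=(W[o][:,:2]-TC)@R.T;print(np.round(np.percentile(q[:,0],[0,1,99,100]),1))
go(480,96,12,175.8)
E
```

```text
0 []
27 [[-62.3, -32.2], [-60.1, 0.8], [-58.7, 42.5]]
[-48.7 -47.5  52.8  53.5]
at [634.9  83.8  10.7] 175.8 -> move x y z cm, twist [15.54  0.09 -0.13  0.03]
```

Request:
{"op": "step_arm", "data": {"plan": "3 0 0 0 10; 6 0 0 0 10; 9 0 0 0 10; 12 0 0 0 10; 15.5 0 0 0 10; 15.5 0 -2 0 10; 15.5 0 -4 0 10; 15.5 0 -5 0 10; 15.5 0 -5 0 10"}}

```text
time_s: 37.65
eef_pos: [481.4, 95.0, 61.5]
ee_rot: [0.002, 0.036, 0.999, -0.0]
force: [-0.1, -0.2, -2.0]
grip_width: 0.323
```

```bash
python3 - <<'E'
from h import *
print(readout.sense()['grip_width']);barprof(175.8);go(480,-20,60,-4.2)
E
```

```text
0.32266317104326797
-30 1487 z 77.9 side [-12.9  13.9]
-10 1568 z 70.5 side [-14.1  15.4]
10 3773 z 90.8 side [-25.3  26.5]
30 1692 z 69.2 side [-13.6  15.2]
50 1933 z 69.5 side [-13.4  15.4]
70 2166 z 69.6 side [-13.2  15.5]
90 1470 z 68.6 side [-11.6  14.1]
at [480.6  95.   60.4] 175.8 -> move x y z cm, twist [-7.8000e-01 -1.1470e+01  4.0000e-02 -1.7998e+02]
```

Request:
{"op": "step_arm", "data": {"plan": "-0.1 -2 0 8.5 10; -0.2 -4 0 17 10; -0.3 -6 0 25.5 10; -0.4 -8 0 34 10; -0.6 -10 0 42.5 10; -0.8 -11.5 0 51 10; -0.8 -11.5 0 59.5 10; -0.8 -11.5 0 68 10; -0.8 -11.5 0 76.5 10; -0.8 -11.5 0 85 10"}}

```text
time_s: 38.7
eef_pos: [479.4, -20.2, 59.2]
ee_rot: [-0.001, 0.704, 0.71, -0.0]
force: [-0.5, 0.6, -2.5]
grip_width: 0.32
```

Request:
{"op": "step_arm", "data": {"plan": "0 0 0 8.5 10; 0 0 0 17 10; 0 0 0 25.5 10; 0 0 0 34 10; 0 0 0 42.5 10; 0 0 0 51 10; 0 0 0 59.5 10; 0 0 0 68 10; 0 0 0 76.5 10; 0 0 0 85 10"}}

```text
time_s: 39.7
eef_pos: [479.5, -20.2, 59.2]
ee_rot: [-0.0, 0.999, 0.048, -0.001]
force: [0.4, -0.3, -2.6]
grip_width: 0.322
```

Request:
{"op": "step_arm", "data": {"plan": "0 0 0 8.5 10; 0 0 0 10 10; 0 0 0 10 10; 0 0 0 10 10"}}

```text
time_s: 40.1
eef_pos: [479.6, -20.2, 59.9]
ee_rot: [-0.0, 0.999, -0.035, -0.0]
force: [0.0, -0.1, -3.3]
grip_width: 0.316
```

```bash
python3 - <<'E'
from h import *
print(readout.sense()['grip_width']);barprof(-4.2)
s=(545*TX-37.9*TYV);go(*s,8,-4.2)
im,d=cams.capture('wrist');np.savez('w17.npz',im=im,d=d);save('w17',im)
W=world(cal('wrist'),d);z=W[...,2];R=np.array([TX,TYV]);Q=W[...,:2]@R.T
for lo,hi in((8,20),(22,36)):
    for a in range(660,720,8):
        m=(d>0)&(z>lo)&(z<hi)&(abs(Q[...,0]-a)<4)&(abs(Q[...,1]+38)<40)
        if m.sum()>5: print(lo,a,m.sum(),np.round(np.percentile(Q[m][:,1],[2,50,98]),1))
E
```

```text
0.3162600876822835
-30 1894 z 77.3 side [-14.7  12.3]
-10 1657 z 81.2 side [-15.8  14. ]
10 3692 z 89.8 side [-26.8  25.1]
30 1706 z 68.9 side [-15.   13.8]
50 1926 z 69.1 side [-14.7  14. ]
70 2184 z 69.2 side [-14.5  14.1]
90 1117 z 68.2 side [-12.8  12.8]
at [479.6 -20.2  60.1] -4.0 -> move x y z cm, twist [6.51 5.3  5.21 0.15]
```

View pics/w17.png

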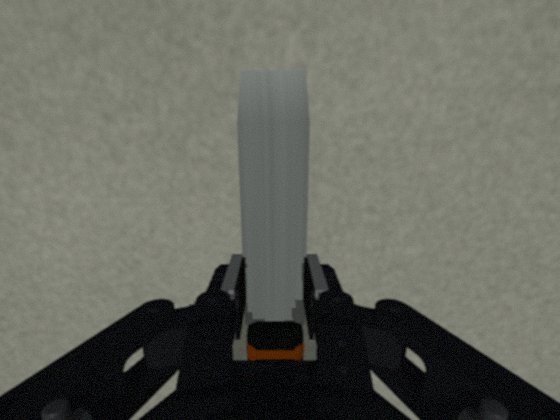

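The bar is held level, now blade forward, with the blade at (270,70)–(270,320). I'll lay it in line with the sheath and re-grip it on the handle.

Request:
{"op": "step_arm", "data": {"plan": "3 2.5 1 0 10; 6.5 5.3 2.5 0 10; 6.5 5.3 4 0 10; 6.5 5.3 5 0 10; 6.5 5.3 5.4 0 10; 6.5 5.3 5.4 0 10; 6.5 5.3 5.4 0 50; 6.5 5.3 5.4 0 100; 6.5 5.3 5.4 0 100; 6.5 5.3 5.4 0 100"}}

```text
time_s: 41.2
eef_pos: [540.7, -77.7, 6.5]
ee_rot: [0.0, 0.999, -0.036, 0.0]
force: [0.5, -0.1, -0.6]
grip_width: 0.973
```

Request:
{"op": "step_arm", "data": {"plan": "0 0 -4 0 100; 0 0 -8 0 100; -4 0 -12 0 100; -8 0 -16 0 100; -8.5 0 -17 0 100; -8.5 0 -17 0 100; -8.5 0 -17 0 100"}}

```text
time_s: 41.9
eef_pos: [456.1, -71.7, 176.1]
ee_rot: [0.0, 0.999, -0.037, 0.0]
force: [1.0, -0.2, -0.2]
grip_width: 1.003
```

```bash
python3 - <<'E'
from h import *
print(pose());W,im,m=barfit('w18',(530,-77))
c=cal('wrist');z=W[...,2];R=np.array([TX,TYV]);Q=W[...,:2]@R.T;fin=np.isfinite(z)
for lo,hi in((8,21),(22,36)):
    for a in range(664,712,8):
        k=(z>lo)&(z<hi)&(abs(Q[...,0]-a)<4)&(abs(Q[...,1]+38)<40)
        if k.sum()>5: print(lo,a,k.sum(),np.round(np.percentile(Q[k][:,1],[2,50,98]),1))
E
```

```text
(array([456.08681253, -71.67368575, 176.12289192]), np.float64(-4.18724949134105))
handle 3199 [458.1 -73.2] [ 27.8 114.7] axis 176.6
blade 4513 [569.6 -80. ] [ 30.  112.4] axis 176.6
all 7811 [513.3 -76.7] [ 30.  225.3] axis 176.6
```

```bash
python3 -c "
from h import *
go(456.1,-73.3,5,-3.4)"
```

```text
at [456.  -71.6 175.5] -4.2 -> move x y z cm, twist [ 0.02  0.17 17.05 -0.78]
```

Request:
{"op": "step_arm", "data": {"plan": "0 0.2 5 -0.8 100; 0 0.2 10 -0.8 100; 0 0.2 14 -0.8 100; 0 0.2 16.3 -0.8 100; 0 0.2 17 -0.8 100; 0 0.2 17 -0.8 100; 0 0.2 17 -0.8 60; 0 0.2 17 -0.8 40; 0 0.2 17 -0.8 20; 0 0.2 17 -0.8 10", "grip_force": 70}}

```text
time_s: 42.95
eef_pos: [456.0, -73.7, 6.9]
ee_rot: [0.0, 1.0, -0.029, 0.001]
force: [0.1, 0.6, -0.2]
grip_width: 0.334
```

Request:
{"op": "step_arm", "data": {"plan": "0 0 0 0 10; 0 0 0 0 10; 0 0 0 0 10; 0 0 0 0 10; 0 0 -0.3 0 10; 0 0 -0.3 0.8 10; 0 0 -0.3 0.8 10; 0 0 -0.3 0.8 10"}}

```text
time_s: 43.75
eef_pos: [455.5, -73.6, 9.2]
ee_rot: [-0.0, 0.999, -0.036, -0.0]
force: [0.2, -0.5, -2.1]
grip_width: 0.306
```

```bash
python3 - <<'E'
from h import *
s=readout.sense();print(s['grip_width'],np.round(s['force'],1));p,a=pose()
print(p,a,p[:2]@TX,p[:2]@TYV);barprof(-4.2)
go(*((690-60)*TX-37.9*TYV),p[2],-4.2)
E
```

```text
0.30626644315868823 [ 0.2 -0.5 -2.1]
[455.49159367 -73.55087538   9.15286507] -4.180151149187555 459.6550941306583 -39.99396969989522
-30 1217 z 26.7 side [-14.3  12. ]
-10 1674 z 29.0 side [-15.3  13.4]
10 3692 z 39.0 side [-26.3  24.6]
30 1722 z 26.5 side [-14.   12.6]
50 1994 z 26.5 side [-13.8  12.9]
70 2164 z 16.9 side [-14.8  14.1]
90 2446 z 16.9 side [-14.5  14.2]
110 2485 z 16.8 side [-14.3  14.4]
at [455.5 -73.6   9.1] -4.2 -> move x y z cm, twist [17.03 -0.2  -0.    0.02]
```

Request:
{"op": "step_arm", "data": {"plan": "0 -0.25 0 0 10; 1 -0.25 0 0 10; 2 -0.25 0 0 10; 3 -0.25 0 0 10; 4 -0.25 0 0 10; 5 -0.25 0 0 10; 6 -0.25 0 0 10; 7 -0.25 0 0 10; 8 -0.25 0 0 10; 9 -0.25 0 0 10"}}

```text
time_s: 44.8
eef_pos: [546.5, -77.7, 9.1]
ee_rot: [-0.0, 0.999, -0.036, -0.0]
force: [-0.9, 0.5, -2.7]
grip_width: 0.309
```

```bash
python3 - <<'E'
from h import *
s=readout.sense();print(s['grip_width'],np.round(s['force'],1))
im,d=cams.capture('wrist');save('w19',im);W=world(cal('wrist'),d);z=W[...,2];R=np.array([TX,TYV]);Q=W[...,:2]@R.T
for a in range(620,720,8):
    k=(d>0)&(z>7)&(z<40)&(abs(Q[...,0]-a)<4)&(abs(Q[...,1]+38)<40)
    if k.sum()>5: print(a,k.sum(),'z',np.round(np.median(z[k]),1),np.round(np.percentile(Q[k][:,1],[1,50,99]),1))
E
```

```text
0.30913541294540176 [-0.9  0.5 -2.7]
620 1415 z 16.8 [-52.8 -38.3 -23.4]
628 1528 z 16.8 [-52.6 -37.9 -23.2]
636 1566 z 16.7 [-52.6 -37.9 -23.1]
644 1669 z 16.7 [-52.5 -37.9 -23. ]
652 1757 z 16.7 [-52.4 -37.5 -23.1]
660 1852 z 16.7 [-52.3 -37.5 -22.9]
668 904 z 16.3 [-72.  -38.6  -3. ]
```

View pics/w19.png

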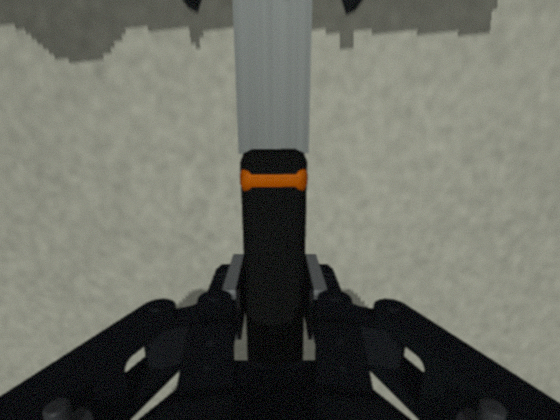

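The blade, at (272,80), is centred between the sheath cheeks at (193,5) and (350,5). I'll slide it in.

Request:
{"op": "step_arm", "data": {"plan": "1 0 0 0 10; 2 0 0 0 10; 3 0 0 0 10; 4 0 0 0 10; 5 0 0 0 10; 5.7 0 0 0 10; 6.3 0 0 0 10; 6.8 0 0 0 10; 7.1 0 0 0 10; 7.3 0 0 0 10"}}

```text
time_s: 45.85
eef_pos: [618.5, -83.0, 9.2]
ee_rot: [-0.0, 0.999, -0.036, -0.0]
force: [0.6, -0.8, -2.2]
grip_width: 0.312
```

Request:
{"op": "step_arm", "data": {"plan": "0.15 0 0 0 10; 0.3 0 0 0 10; 0.45 0 0 0 10; 0.6 0 0 0 10; 0.6 0 0 0 10"}}

```text
time_s: 46.35
eef_pos: [623.1, -83.1, 8.7]
ee_rot: [-0.0, 0.999, -0.036, -0.002]
force: [-6.6, 0.6, -0.3]
grip_width: 0.311
```

Request:
{"op": "step_arm", "data": {"plan": "0 0 0.1 0 10; 0 0 0.2 0 10; 0 0 0.3 0 10; 0 0 0.3 0 10; 0 0 0.3 0 50; 0 0 0.3 0 100; 0 0 0.3 0 100; 0 0 0.3 0 100; 0 0 -1 0 100; 0 0 -4 0 100"}}

```text
time_s: 47.35
eef_pos: [623.3, -83.1, 48.4]
ee_rot: [-0.001, 0.999, -0.036, -0.002]
force: [-0.6, -0.5, 0.2]
grip_width: 1.0
```

Request:
{"op": "step_arm", "data": {"plan": "0 0 -4 0 100; -2 0 -8 0 100; -6 0 -12 0 100; -10 0 -15 0 100; -14 0 -17 0 100; -18 0 -18 0 100; -18 0 -18 0 100; -18 0 -18 0 100"}}

```text
time_s: 48.15
eef_pos: [445.0, -70.4, 230.6]
ee_rot: [0.0, 0.999, -0.037, 0.001]
force: [-0.0, -0.4, -0.5]
grip_width: 0.998
```

```bash
python3 - <<'E'
from h import *
R=np.array([TX,TYV]);print(pose());W,im,m=barfit('w20',(600,-80),160)
Q=W[...,:2]@R.T;z=W[...,2];H=m&(z>20)&(Q[...,0]<690);print('handle x y prime',np.round(np.percentile(Q[H],[1,50,99],axis=0),1).tolist(),'z',np.round(np.percentile(z[H],[5,50,95]),1))
k=(z>22)&(z<40)&(Q[...,0]>660)&(Q[...,0]<720);print('sheath/shelf front',np.round(np.percentile(Q[k],[1,99],axis=0),1).tolist() if k.any() else '')
for n in('scene','side'):
    im,d=cams.capture(n);W=world(cal(n),d);Q=(W[...,:2]-TC)@R.T;hsv=cv2.cvtColor(im,cv2.COLOR_RGB2HSV);h=hsv[...,0]
    o=(h<14)&(hsv[...,1]>110)&(hsv[...,2]>40)&(W[...,2]<32)&(W[...,2]>2)&(d>0)&(Q[...,0]>130)&(Q[...,0]<310)&(abs(Q[...,1])<60)
    b=(hsv[...,0]>100)&(hsv[...,0]<135)&(hsv[...,1]>90)&(d>0)&(W[...,2]<25)&(W[...,2]>0)&(Q[...,0]>100)&(Q[...,0]<310)&(abs(Q[...,1])<60)
    print(n,'orange',o.sum(),np.round(np.percentile(Q[o],[1,99],axis=0),1).tolist() if o.any() else '','blue',b.sum(),np.round(Q[b].mean(0),1) if b.any() else '')
    z=W[...,2];P=W[(d>0)&(z>80)&(z<225)&(W[...,0]>690)&(W[...,0]<950)&(abs(W[...,1])<200)]
    for lo,hi in((-150,-80),(-70,0),(20,140)):
        q=P[(P[:,1]>lo)&(P[:,1]<hi)]
        if len(q): print(n,lo,np.round(np.percentile(q,[2,98],axis=0)).tolist())
    if n=='scene': save('sc20',cv2.resize(im[120:340,110:350],(770,705))[:600])
E
```

```text
(array([445.00968781, -70.44607159, 230.59420788]), np.float64(-4.202000843269772))
handle 1878 [598.5 -82.4] [27.9 62.1] axis 175.1
blade 28 [568.2 -80.2] [25.4  2.5] axis 82.8
all 1972 [598.5 -82.7] [28.  62.9] axis 176.5
handle x y prime [[572.8, -51.6], [604.0, -38.4], [632.8, -25.1]] z [21.6 24.1 25.6]
sheath/shelf front 
scene orange 252 [[217.5, -34.1], [281.8, 32.3]] blue 0 
scene -150 [[732.0, -149.0, 82.0], [790.0, -83.0, 118.0]]
scene -70 [[747.0, -59.0, 87.0], [797.0, -0.0, 198.0]]
scene 20 [[750.0, 106.0, 88.0], [812.0, 140.0, 223.0]]
side orange 20 [[250.3, -42.2], [269.4, 28.2]] blue 0 
side -150 [[725.0, -148.0, 81.0], [786.0, -82.0, 117.0]]
side -70 [[744.0, -43.0, 88.0], [789.0, -4.0, 196.0]]
side 20 [[745.0, 78.0, 84.0], [802.0, 125.0, 219.0]]
```

View pics/sc20.png

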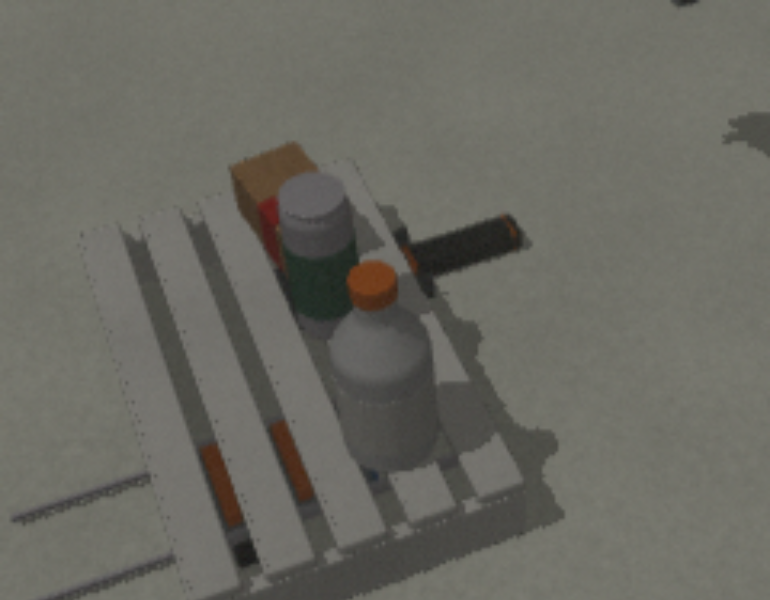

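```bash
python3 -c "
from h import *
print(workorder.finish_job())"
```

```text
the job is handed in; nothing more can be done
None
```

The levelling kit is put away and the job is handed in; the hand-in reports no verdict. The robot's clock stood at about 48 s of the 208 s allowed.

- **Wedges:** only four orange wedges were present. I packed all four crosswise in the tray, thick and thin ends alternating, before pushing it in. They then lay within about 2 mm of the middle line and 1° of square; shadow blurred the reading of the third wedge. The turquoise look-alikes were left alone.
- **Tray:** I pushed it in with the rubber handle end, holding the bar by its blade outside the shelf. It stopped hard, not moving under about 37 N, and the wedges seen through the slats had moved about 230 mm. That fits fully home, but the catch snapping was not seen directly. My measurements of the shelf edge and tray front disagreed by up to about 7 mm.
- **Bar:** I turned it round and slid it blade first into the sheath until it met resistance of about 7 N. By my measurement the tip is about 112 mm in. The handle lies flat and outside, and nothing is gripped.
- **Shelf items:** the bottle, can and carton measured the same as at the start, within about 1–2 mm. One edge reading of the can in the scene camera differed by about 23 mm, but the side camera showed it unmoved.
- **Not checked:** two of the wedges under the shelf were hidden by the slats at the end.

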